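Load the autosampler and latch its hatch

TASK

Load the autosampler for a run: stand every sample jar that is out on the bench upright in a cell of its own in the sample tray, and bring the tray, turned end for end so that its nose leads, fully home in the guide rails of the sampler's open bay. With the jars and the tray in, swing the hatch down shut and only then turn the black wing knob clockwise a full quarter turn to its stop, so that the cam tongue under the hatch swings behind the frame edge. Leave the reagent bottle, the tip box and the keypad where they are.

Things in the scene. Friction and masses are not known exactly. Their poses are not given: they have to be found in the camera images.
- tray: grey plastic sample tray, 208 mm long, about 0.3 kg, on the bench with its nose pointing roughly away from the bay. Origin: centre of its underside; +x points to the nose, -x to the white face plate, z up. Base plate 4 mm thick, 66 mm wide, sticking out 8 mm as runners on both sides of the 50 mm wide body, which has a row of four cells with a carrying fin in the middle
- tray_nose (a point): middle of the tray's nose end, at its underside, 101 mm from the tray's origin along its +x: the end that goes in first, with two chamfered corners (17 mm long, narrowing the base plate to about 52 mm)
- face_plate (a point): centre of the outer side of the tray's white face plate, at x -107 mm of the tray, 32 mm above its underside; the plate is 6 mm thick, 100 mm wide, 64 mm high from the tray's underside up: too wide for the bay's mouth
- tray_fin (a point): middle of the top of the tray's carrying fin, 74 mm straight above the tray's origin; axes as the tray's. The fin is 14 mm thick along x and 36 mm wide along y and stands free above 26 mm; jars in the tray reach up to 40 mm, so grip the fin across its thickness (along x) above them
- cell1 (a point): middle of the floor of a cell of the tray, 4 mm above the tray's underside, at tray x = -76 mm, y = 0; axes as the tray's. The cell is 44 by 44 mm; walls across the tray between cells are 26 mm high above the tray's underside, side walls 12 mm high beside the jar for 30 mm along x and 26 mm at the corners: hold a jar across the tray's y as it goes in
- cell2 (a point): middle of the floor of a cell of the tray, 4 mm above the tray's underside, at tray x = -29 mm, y = 0; axes as the tray's. The cell is 44 by 44 mm; walls across the tray between cells are 26 mm high above the tray's underside, side walls 12 mm high beside the jar for 30 mm along x and 26 mm at the corners: hold a jar across the tray's y as it goes in
- cell3 (a point): middle of the floor of a cell of the tray, 4 mm above the tray's underside, at tray x = 29 mm, y = 0; axes as the tray's. The cell is 44 by 44 mm; walls across the tray between cells are 26 mm high above the tray's underside, side walls 12 mm high beside the jar for 30 mm along x and 26 mm at the corners: hold a jar across the tray's y as it goes in
- cell4 (a point): middle of the floor of a cell of the tray, 4 mm above the tray's underside, at tray x = 76 mm, y = 0; axes as the tray's. The cell is 44 by 44 mm; walls across the tray between cells are 26 mm high above the tray's underside, side walls 12 mm high beside the jar for 30 mm along x and 26 mm at the corners: hold a jar across the tray's y as it goes in
- jar1: squat amber-glass sample jar with a white screw cap, 36 mm in diameter and 36 mm high over the cap, 55 g, standing upright on the bench at the start; origin at the centre of its underside, z up along its axis; may be absent. The jars are alike and any jar may go in any cell
- jar2: squat amber-glass sample jar with a white screw cap, 36 mm in diameter and 36 mm high over the cap, 55 g, standing upright on the bench at the start; origin at the centre of its underside, z up along its axis; may be absent. The jars are alike and any jar may go in any cell
- jar3: squat amber-glass sample jar with a white screw cap, 36 mm in diameter and 36 mm high over the cap, 55 g, standing upright on the bench at the start; origin at the centre of its underside, z up along its axis; may be absent. The jars are alike and any jar may go in any cell
- jar4: squat amber-glass sample jar with a white screw cap, 36 mm in diameter and 36 mm high over the cap, 55 g, standing upright on the bench at the start; origin at the centre of its underside, z up along its axis; may be absent. The jars are alike and any jar may go in any cell
- bay (a point): where the tray's origin lies when the tray is fully home: on the level deck of the sampler's bay, 6 mm above the bench; fixed, but the sampler (white instrument at the robot's right) varies in place and heading. +x is the way the tray slides in (roughly to the robot's right) and its +x then points the same way; z up. Inner end wall at x +108 mm, tall housing (235 mm) from +196 mm
- bay_mouth (a point): middle of the bay's mouth at deck height, 101 mm before point bay, same axes. From here to x +21 mm a flared lead-in, then guide rails 71 mm apart, whose lips (56 mm apart, 7 mm above the deck) cover the tray's runners, so the tray cannot be laid in from above. Jambs 92 mm apart at the mouth stop the face plate when the tray is home. The deck goes on before the mouth as an apron to x -49 mm
- frame_edge (a point): middle of the inner edge of the frame flange that the tongue swings behind, along the top of the bay's wall nearer the robot, 91 mm above the deck, at bay y = -46 mm; same axes as bay. This wall's outside is at bay y = -64 mm, the hinge-side wall's at +64 mm; both are 91 mm above the deck
- hatch (a joint): the flat white hatch with a clear window over the bay; rad, 0 = shut, grows as it opens, up to 2.1; it starts leaning back open (1.75 to 2). It swings about a level line along the bay's x through point hatch_hinge; its stiff hinge holds it wherever it is left, and pushing its free edge takes about 6 N
- hatch_hinge (a point): on the hinge line of the hatch, at bay x = 0, y = +61 mm (the side away from the robot), 97 mm above the deck; turns with the hatch: x along the hinge line, y from the free edge to the hinge, z out of the outer face (as bay's axes when shut)
- hatch_edge (a point): middle of the hatch's free edge, 125 mm from the hinge line; z points out of the hatch's outer face (up when shut), y from the edge to the hinge. The hatch is 8 mm thick (outer face 4 mm above this point when shut) and reaches from bay x = -98 to +104 mm; when shut its outer face is 102 mm above the deck
- latch (a joint): the wing knob; rad, 0 = wings along the hatch edge, tongue clear of the frame; grows as it is turned clockwise (seen looking at the hatch's outer face) to a stop at 1.6: wings across the edge, tongue behind the frame edge. Turns stiffly (0.06 N m), stays where left. The tongue really meets the frame: turned out by over 0.35 it keeps the hatch from shutting
- wing (a point): on the wing knob's axis, 95 mm from the hinge line, 24 mm above the hatch's outer face, at the height to grip. The black wing is 42 mm long along this point's x, 9 mm thick along y, from 8 to 34 mm above the outer face, on a round boss 28 mm in diameter; z is the turning axis, out of the hatch. It starts turned up to 0.15 rad
- reagent: bystander: clear reagent bottle with a blue cap, 72 mm in diameter, 170 mm high; origin at the centre of its underside
- tipbox: bystander: pipette tip box, 122 by 84 mm, 60 mm high; origin at the centre of its underside
- keypad: bystander: flat white keypad handset, 80 by 130 mm, 27 mm high; origin at the centre of its underside
Not all that is in view belongs to the job. What is shaped like the jar2 but green is not meant. What is shaped like the jar4 but blue is not meant.

How it is judged:
By the outcome, as a careful person would: the job done as asked, in the order asked, and still so for the second after the job is handed in, with the robot touching nothing.
Of jar1, jar2, jar3, jar4 only 2 to 4 are there at a start; the rules pass over those that are not, and their reading is None.
At some moment in a run one of tray, jar1, jar2, jar3, jar4 may be knocked a few centimetres aside while the robot is not near it.
Once in a run the grip may slacken for a moment while it holds something.
It also fails if it takes over 205 s, if anything falls off the work surface, if the arm or the gripper's body presses on something with over 40 N, if the wrist force passes 120 N, or if a joint passes its speed limit or range.

ROBOT

A 7-joint arm with a two-finger parallel gripper is mounted at the origin on the work surface. World frame = base frame: x ahead of the robot, y to its left, z up, the work surface at z = 0. Lengths are in m, angles in rad, forces in N, time in s.
With the tool pointing down it reaches from about 0.4 to 0.9 m from the base axis. Payload 5.5 kg.
Tool frame: the origin (TCP) lies on the front face of the gripper's body, between the roots of the fingers; the fingertips stand bot.nose_length ahead of it and the grasp point (between the pads) lies 47 mm ahead of it (bot.nose_length is the distance from the TCP to the fingertips, in m); z points along the fingers, y is the direction in which the jaws open and shut (so a half turn about z gives the same grasp; the last joint's range is limited). The gripper opens to 92 mm and grips with 3 to 60 N. Pads are 19 mm wide; open, the fingers measure 130 mm over their backs; the gripper's body (75 mm by 190 mm) begins 47 mm behind the grasp point.
Start: joints at [-1.08, 0.501, -0.427, 1.55, 0.221, 1.138, -0.21], TCP at [0.147, 0.633, 0.292] pointing down, gripper open.
Joint ranges: [-2.88, 2.88], [-0.31, 2.03], [-1.54, 1.56], [0.2, 2.42], [-1.41, 4.55], [0.19, 2.02], [-2.57, 2.57]. Speed limits (rad/s): [2.57, 2.57, 3.14, 3.14, 3.14, 3.14, 3.14].

INTERFACE

Orientations are given as a unit quaternion [x, y, z, w].
In Python, from cell import monitor, vision, order, bot gives the robot as it stands. The module is installed in compiled form; this text tells all that it offers.
- The arm moves only by the shell command python3 -m jog 'ROWS'. ROWS is JSON, a list that holds one entry, the list of rows, each a list of 7 numbers: the shift along the tool's x, y, z in mm, then the turn, a rotation vector about the tool's x, y, z in rad, then the finger opening in mm, from 0 to 91.8. A call has 1 to 12 rows; each row shifts and turns the commanded pose from where the row before left it, along the tool's axes as they then stand; what a row does not reach is not made up. A row lasts 1/8 s, in which the tool goes at most 62.5 mm and 10.7 degrees, less where a joint would pass 70% of its speed; a pose out of reach is approached as far as the arm can. A call is refused whole if a number of a shift passes 62.5 or a number of a turn 0.188, either way. A call with a gripper value outside its range is refused whole. The fingers move at their own pace and stop on an object; the grip force is fixed at half the most. Time passes only in rows, so rows that do not move let the fingers close. It gives the time, the measured TCP pose, the force and the opening at its end, in the units of the state.
- monitor.observe(): the state, without advancing time (a new reading comes with each control period).
- vision.read_camera(name): name is "scene" or "top" or "wrist"; returns a dict with "frame" (480x640x3 uint8, red, green, blue), "fx", "fy", "cx", "cy" (pixels), "extrinsics" (4x4, takes a point from world to camera coordinates). Camera axes: x right, y up, looking along -z (the intrinsics and any distortion apply to the point x, -y, -z); pixel columns grow to the right and rows downward; lengths in m; the calibration is good to about 2 mm. A picture is of the moment at which its call begins. There is no depth.
- order.hand_in(): hands the job in, once; it reports no verdict.
The state is a dict: "time": time; "joints": joint angles; "qd": joint speeds; "joint_torque": joint torques, N m; "tool_pos": TCP position; "tcp_rot": TCP orientation; "wrist_force": force on the tool from outside, world axes, zero at the start; "moment": the same for the moment, N m; "finger_gap": finger opening in m.
Only numpy, scipy, OpenCV 4.12 (cv2) and the standard library are available. Lean on these libraries where they do the work, as an engineer would, in place of code of your own. Each camera call takes 0.05 s, during which the arm holds its last target. There are 200 camera calls.

## Working session

There is one attempt and no reset: what is moved stays moved. The work goes in short steps, Python scripts to look and compute and a shell command to move; the robot and the scene stay as the last step left them, time stands still between calls to the robot, and variables do not carry over. Pictures are saved under pics/ and viewed, about 12 in all and at most 16, crops included, and the job is handed in when it is done.

```bash
mkdir -p pics
cat > h.py <<'E'
import numpy as np, cv2
from cell import monitor, vision, order, bot
from scipy.spatial.transform import Rotation as R
def cam(n):
    c=vision.read_camera(n); c['E']=np.array(c['extrinsics']); c['f']=np.array(c['frame']); return c
def save(c,name,crop=None,scale=1):
    f=c['f'][:,:,::-1]
    if crop: x0,y0,x1,y1=crop; f=f[y0:y1,x0:x1]
    if scale!=1: f=cv2.resize(f,None,fx=scale,fy=scale,interpolation=cv2.INTER_CUBIC)
    cv2.imwrite('pics/'+name,f)
def ray(c,u,v):
    E=c['E']; d=np.array([(u-c['cx'])/c['fx'],-(v-c['cy'])/c['fy'],-1.])
    return -E[:3,:3].T@E[:3,3], E[:3,:3].T@d
def plane(c,u,v,z):
    o,d=ray(c,u,v); return o+d*(z-o[2])/d[2]
def proj(c,p):
    q=c['E'][:3,:3]@np.array(p)+c['E'][:3,3]; return c['cx']-c['fx']*q[0]/q[2], c['cy']+c['fy']*q[1]/q[2]
def tri(c1,p1,c2,p2):
    o1,d1=ray(c1,*p1);o2,d2=ray(c2,*p2)
    t=np.linalg.lstsq(np.c_[d1,-d2],o2-o1,rcond=None)[0]
    a=o1+d1*t[0];b=o2+d2*t[1]; return (a+b)/2,np.linalg.norm(a-b)
def st():
    s=monitor.observe(); r=R.from_quat(s['tcp_rot']); return s,np.array(s['tool_pos']),r
def move(target,rot=None):
    """tool-frame shift mm, rotvec to reach target TCP pos and rot"""
    s,p,r=st(); m=r.as_matrix()
    print('shift(mm) in tool',np.round(m.T@(np.array(target)-p)*1000,1), 'rotvec',None if rot is None else np.round((r.inv()*rot).as_rotvec(),3))
E
python3 - <<'E'
from h import *
for n in('scene','top','wrist'):
    c=cam(n); save(c,n+'0.png'); print(n,c['fx'],c['cx'],c['cy'],np.round(-c['E'][:3,:3].T@c['E'][:3,3],3),np.round(c['E'][:3,:3],2).tolist(), [k for k in c])
s,p,r=st(); print(s, bot.nose_length); print(r.as_matrix().round(3))
E
```

```text
scene 518.5642265897866 302.96752926154966 235.80164279345334 [1.27  0.431 0.606] [[-0.48, 0.88, 0.02], [-0.49, -0.29, 0.82], [0.73, 0.39, 0.57]] ['frame', 'fx', 'fy', 'cx', 'cy', 'extrinsics', 'E', 'f']
top 555.2038032199735 306.04968907688215 233.12018881202252 [0.479 0.094 1.025] [[0.01, -1.0, 0.01], [0.99, 0.01, 0.14], [-0.14, 0.01, 0.99]] ['frame', 'fx', 'fy', 'cx', 'cy', 'extrinsics', 'E', 'f']
wrist 398.02192616200955 322.96952829008404 239.86044271515158 [0.083 0.648 0.384] [[0.22, 0.97, -0.0], [-0.95, 0.22, -0.24], [-0.24, 0.06, 0.97]] ['frame', 'fx', 'fy', 'cx', 'cy', 'extrinsics', 'E', 'f']
{'time': 0.15, 'joints': array([-1.0798004 ,  0.50164683, -0.42680909,  1.55122889,  0.22080581,
        1.13829319, -0.2103091 ]), 'qd': array([ 0.0007194 , -0.0015182 ,  0.00130755, -0.00324961,  0.0001782 ,
        0.00191487,  0.00073659]), 'joint_torque': array([-5.93974706e-03, -5.67099631e+01, -5.82539991e+00, -2.79458195e+01,
       -6.88493787e-02,  2.64068524e-02,  8.19988327e-05]), 'tool_pos': array([0.14673437, 0.63275734, 0.29139789]), 'tcp_rot': array([ 1.13641967e-01,  9.93521474e-01, -7.56500835e-04, -1.08414368e-04]), 'wrist_force': array([-0.27635843,  0.34689555, -0.75168301]), 'moment': array([-0.03149616,  0.01071233,  0.03054089]), 'finger_gap': 0.09176963374587177} 0.0655
[[-0.974  0.226 -0.   ]
 [ 0.226  0.974 -0.001]
 [ 0.    -0.002 -1.   ]]
```

View images.

View pics/scene0.png

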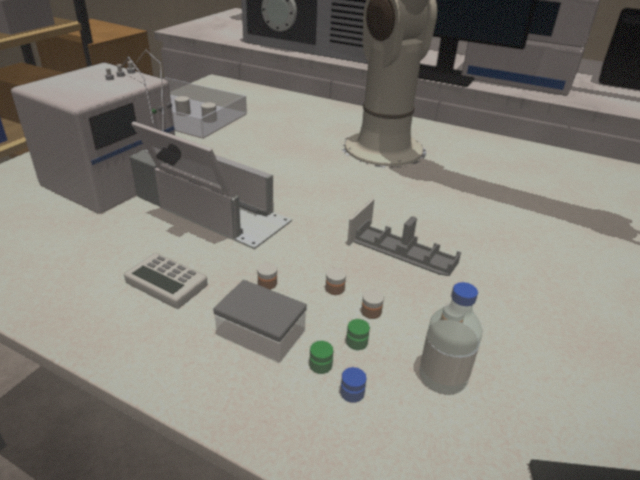

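View pics/top0.png

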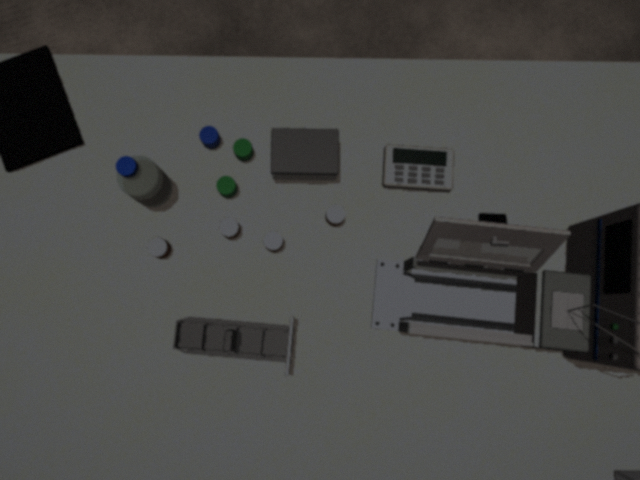

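Run:
```python
from h import *
c=cam('top'); f=c['f'].astype(int)
np.save('top.npy',c['f'])
hsv=cv2.cvtColor(c['f'],cv2.COLOR_RGB2HSV)
for u,v in[(335,217),(274,242),(231,229),(160,247),(360,400)]: print(u,v,c['f'][v,u])
# caps via Hough
g=cv2.createCLAHE(3,(8,8)).apply(cv2.cvtColor(c['f'],cv2.COLOR_RGB2GRAY))
sub=cv2.resize(g[180:280,130:380],None,fx=4,fy=4,interpolation=cv2.INTER_CUBIC)
h=cv2.HoughCircles(sub,cv2.HOUGH_GRADIENT,1,60,param1=100,param2=18,minRadius=28,maxRadius=48)
for x,y,r in (h[0] if h is not None else []):
    u,v=x/4+130-.4,y/4+180-.4; print('cap',u.round(1),v.round(1),r/4,plane(c,u,v,.036).round(3))
e=np.clip(f*2.2,0,255).astype(np.uint8)
k=dict(c); k['f']=e; save(k,'topA.png',(130,180,390,390),3); save(k,'topB.png',(360,190,640,390),2.8)
```

```text
335 217 [87 86 92]
274 242 [86 87 91]
231 229 [89 90 92]
160 247 [83 84 87]
360 400 [87 87 83]
```

View pics/topA.png

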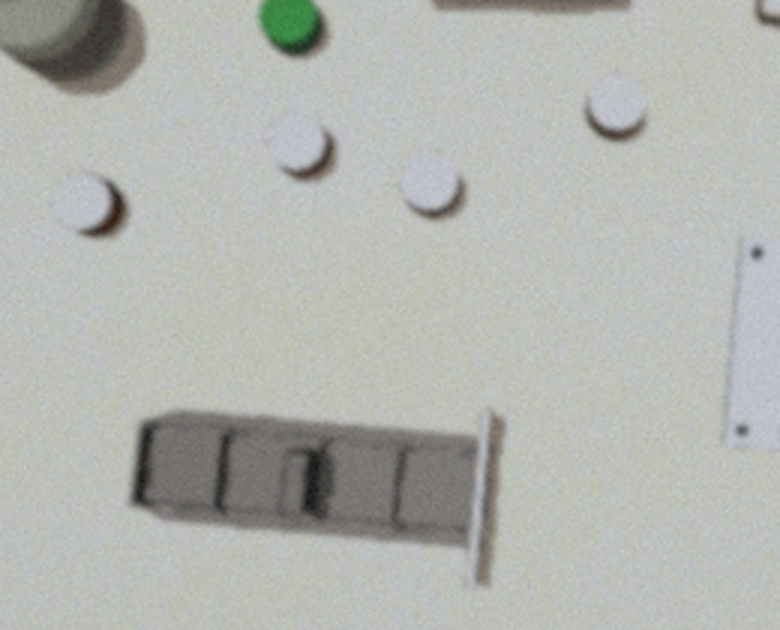

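View pics/topB.png

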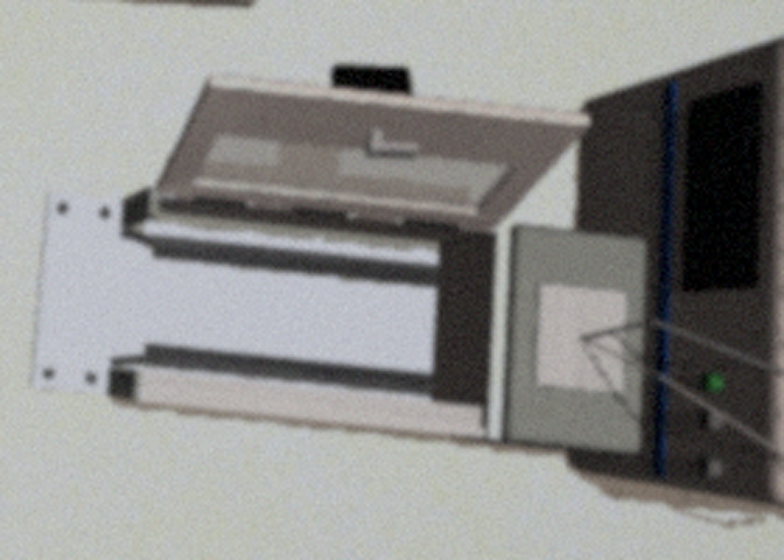

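Run:
```python
from h import *
c=cam('top'); f=cv2.GaussianBlur(c['f'],(0,0),1.2).astype(int)
d=f[:,:,2]-f[:,:,0]
m=((d>=2)&(f[:,:,2]>70)).astype(np.uint8)
n,l,s,ce=cv2.connectedComponentsWithStats(m)
for i in range(1,n):
    if s[i,4]>80 and s[i,4]<30000: print('comp',s[i],ce[i].round(1),plane(c,*ce[i],.036).round(3))
P=lambda u,v,z:plane(c,u,v,z)
A=lambda u,v:(u/3+130-.33,v/3+180-.33); B=lambda u,v:(u/2.8+360-.32,v/2.8+190-.32)
print('face mid',P(*A(482,497),.064),'edge dir',P(*A(490,410),.064)-P(*A(475,585),.064))
print('fin',P(*A(293,480),.074)); print('nose',P(*A(132,503),.004),P(*A(142,425),.026))
a,b=P(*B(47,192),.006),P(*B(32,387),.006); print('apron',a,b,(a+b)/2,np.linalg.norm(a-b))
x=np.array([b[1]-a[1],-(b[0]-a[0])]);
print('ang from apron edge',np.degrees(np.arctan2(*((a-b)[:2][::-1]))))
for q in([(150,258),(437,282)],[(135,402),(485,435)],[(147,355),(435,380)],[(135,368),(485,402)]):
    for z in(.006,.013,.097):
        p0,p1=P(*B(*q[0]),z),P(*B(*q[1]),z); v=p1-p0; print(z,p0.round(3),p1.round(3),np.degrees(np.arctan2(v[1],v[0])).round(1))
```

```text
comp [196 120  26  30 366] [207.3 132.4] [0.806 0.271 0.036]
comp [113 148  28  28 413] [124.2 162.5] [0.747 0.421 0.036]
comp [387 157   8  25 130] [390.7 171.5] [ 0.736 -0.066  0.036]
comp [ 37 168  17  20  98] [ 45.4 177.4] [0.717 0.562 0.036]
comp [251 168  19  18 102] [259.8 177.4] [0.722 0.173 0.036]
comp [247 199  20  21 112] [257.1 209.8] [0.662 0.176 0.036]
comp [456 200  21  17 110] [467.3 210.4] [ 0.665 -0.205  0.036]
comp [327 205  18  17 241] [335.2 213.1] [0.657 0.035 0.036]
comp [ 10 207  40  41 540] [ 24.9 223. ] [0.633 0.593 0.036]
comp [202 211  37  25 464] [224.3 224.3] [0.634 0.235 0.036]
comp [394 212  18  13  81] [402.3 218.4] [ 0.649 -0.086  0.036]
comp [411 221  19  12 105] [420.6 227.9] [ 0.632 -0.119  0.036]
comp [263 231  20  18 266] [272.3 239.6] [0.608 0.148 0.036]
comp [139 238  27  29 352] [153.5 249.8] [0.587 0.36  0.036]
comp [ 367  250  148   81 5449] [430.1 298. ] [ 0.506 -0.133  0.036]
comp [352 258  17  13  94] [358.6 262.5] [ 0.568 -0.007  0.036]
comp [412 269 104  15 359] [463.3 276.2] [ 0.545 -0.194  0.036]
comp [ 19 384  21  22 137] [ 28.5 394
[... 961 characters left out ...]
6399
0.006 [ 0.536 -0.11   0.006] [ 0.523 -0.298  0.006] -94.2
0.013 [ 0.536 -0.109  0.013] [ 0.522 -0.295  0.013] -94.2
0.097 [ 0.531 -0.092  0.097] [ 0.519 -0.263  0.097] -94.2
0.006 [ 0.443 -0.099  0.006] [ 0.424 -0.325  0.006] -94.8
0.013 [ 0.444 -0.097  0.013] [ 0.425 -0.322  0.013] -94.8
0.097 [ 0.447 -0.082  0.097] [ 0.429 -0.287  0.097] -94.8
0.006 [ 0.473 -0.107  0.006] [ 0.459 -0.294  0.006] -94.4
0.013 [ 0.473 -0.106  0.013] [ 0.459 -0.291  0.013] -94.4
0.097 [ 0.474 -0.089  0.097] [ 0.461 -0.259  0.097] -94.4
0.006 [ 0.465 -0.099  0.006] [ 0.445 -0.326  0.006] -94.9
0.013 [ 0.465 -0.098  0.013] [ 0.446 -0.323  0.013] -94.9
0.097 [ 0.466 -0.082  0.097] [ 0.448 -0.288  0.097] -94.9
```

```bash
python3 -m jog '[[[-45,-26.6,0,0,0,0,91],[-45,-26.6,0,0,0,0,91],[-45,-26.6,0,0,0,0,91],[-45,-26.6,0,0,0,0,91],[-45,-26.6,0,0,0,0,91],[-45,-26.6,0,0,0,0,91],[-45,-26.6,0,0,0,0,91],[-45,-26.6,0,0,0,0,91],[-45,-26.6,0,0,0,0,91],[-45,-26.6,0,0,0,0,91],[-45,-26.6,0,0,0,0,91],[-45,-26.6,0,0,0,0,91]]]'
python3 -m jog '[[[0,0,0,0,0,0.178,91],[0,0,0,0,0,0.178,91],[0,0,0,0,0,0.178,91],[0,0,0,0,0,0.178,91],[0,0,0,0,0,0.178,91],[0,0,0,0,0,0.178,91],[0,0,0,0,0,0.178,91],[0,0,0,0,0,0.178,91],[0,0,0,0,0,0,70],[0,0,0,0,0,0,70]]]'
python3 - <<'E'
from h import *
s,p,r=st(); print(s['time'],s['joints'].round(2),p,r.as_matrix().round(3))
c=cam('wrist'); save(c,'w1.png'); np.save('w1.npy',c['f'])
E
```

```text
time: 1.75
tool_pos: [0.6018, 0.1991, 0.2922]
tcp_rot: [0.114, 0.994, 0.0, 0.0]
wrist_force: [1.1, 1.4, -0.6]
finger_gap: 0.0909
time: 3.0
tool_pos: [0.6006, 0.2005, 0.2921]
tcp_rot: [0.734, 0.679, -0.0, -0.0]
wrist_force: [-0.6, 0.0, 0.0]
finger_gap: 0.0753
3.0 [-0.41  0.44  0.06  1.61 -0.03  1.1  -0.42] [0.60062889 0.20048634 0.29211391] [[ 0.077  0.997 -0.   ]
 [ 0.997 -0.077 -0.   ]
 [-0.    -0.    -1.   ]]
```

View pics/w1.png

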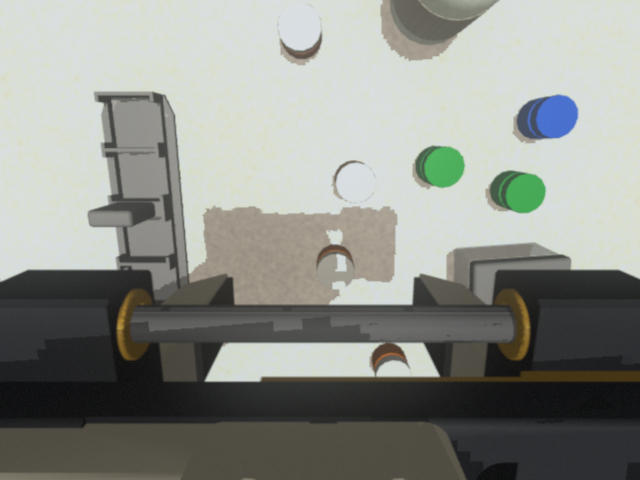

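Run:
```python
from h import *
c=cam('wrist'); f=c['f']; print(np.round(c['E'],3).tolist())
for n,u,v in(('D',299,27),('C',355,181),('B',335,265)): print(n,plane(c,u,v,.036).round(4))
# cap masks
d=f.astype(int); m=((d.min(2)>200)&(d[:,:,2]-d[:,:,0]>=2)).astype(np.uint8); m=cv2.medianBlur(m*255,5)
n,l,s,ce=cv2.connectedComponentsWithStats(m)
for i in range(1,n):
    if 400<s[i,4]<5000: print(s[i],ce[i].round(1),plane(c,*ce[i],.036).round(4))
print(d[181,355],d[100,250],d[27,299])
t=cam('top'); 
for n,u,v in(('A',617,105),('B',433,185),('C',300,145),('D',85,203)): print(n,plane(t,u/3+130-.33,v/3+180-.33,.036).round(4))
# tray: fin top, wall tops
for n,u,v,z in(('fin',103,217,.074),('finR',140,215,.074)): print(n,plane(c,u,v,z).round(4))
```

```text
[[0.997, -0.077, -0.001, -0.583], [0.074, 0.967, -0.244, -0.208], [0.02, 0.243, 0.97, -0.45], [0.0, 0.0, 0.0, 1.0]]
D [0.5926 0.3539 0.036 ]
C [0.6301 0.2286 0.036 ]
B [0.6074 0.1533 0.036 ]
[ 55   1  48  85 894] [80.2 48.2] [0.415  0.3521 0.036 ]
[207   0  49  53 745] [230.2  22.4] [0.5383 0.3615 0.036 ]
[ 246    0   76   50 2552] [288.   23.9] [0.5841 0.3568 0.036 ]
[504   0  44  49 578] [524.3  22.1] [0.7715 0.3436 0.036 ]
[ 325   63   83  145 4988] [365.6 142.5] [0.641  0.2604 0.036 ]
[557  70  37  44 465] [576.4  89.3] [0.8167 0.2897 0.036 ]
[526 122  64  50 902] [557.2 147.9] [0.804  0.2434 0.036 ]
[533 176  43  60 831] [553.6 204.8] [0.8041 0.1942 0.036 ]
[433 202  46  44 779] [456.8 223.7] [0.7188 0.1836 0.036 ]
[396 211  36  34 421] [413.3 229.6] [0.6798 0.1812 0.036 ]
[478 211  55  34 802] [508.5 229.5] [0.7651 0.1747 0.036 ]
[   0  230   87   49 1410] [ 38.6 254. ] [0.3381 0.1846 0.036 ]
[361 259  48  45 466] [387.  286.3] [0.6543 0.1288 0.036 ]
[219 223 227] [219 224 214] [218 224 228]
A [0.6543 0.0349 0.036 ]
B [0.6045 0.1448 0.036 ]
C [0.6278 0.225  0.036 ]
D [0.5915 0.352  0.036 ]
fin [0.4259 0.2196 0.074 ]
finR [0.4556 0.2189 0.074 ]
```

Run:
```python
from h import *
c=cam('wrist'); t=cam('top')
print('bottle low edge',plane(c,445,17,0).round(3),'left',plane(c,393,5,0).round(3), 'cap',plane(t,127,166,.17).round(3))
print('green1',plane(c,443,165,.036).round(3),'green2',plane(c,523,192,.036).round(3))
for u,v in((272,178),(338,178),(340,130)): print('tipbox top',plane(t,u,v,.06).round(3))
k=dict(t);k['f']=np.clip(t['f'].astype(int)*2.2,0,255).astype(np.uint8);save(k,'topC.png',(90,120,390,290),2.6)
```

```text
bottle low edge [0.72  0.361 0.   ] left [0.675 0.374 0.   ] cap [0.705 0.372 0.17 ]
green1 [0.707 0.236 0.036] green2 [0.777 0.207 0.036]
tipbox top [0.715 0.149 0.06 ]
tipbox top [0.716 0.032 0.06 ]
tipbox top [0.805 0.028 0.06 ]
```

View pics/topC.png

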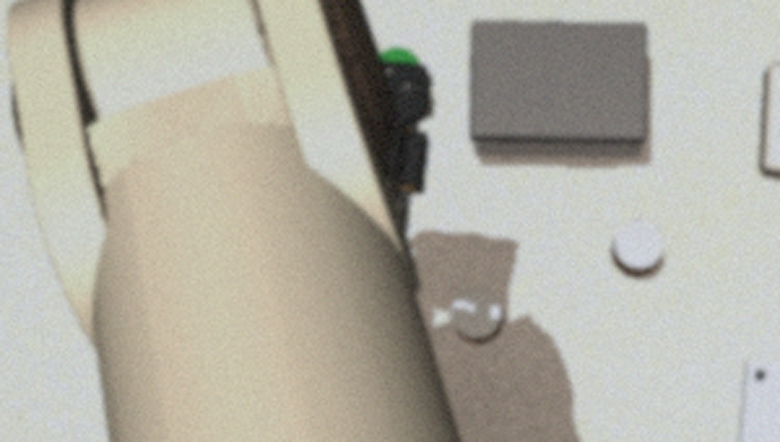

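```bash
python3 -m jog '[[[50.3,-6.8,0,0,0,0,70],[50.3,-6.8,0,0,0,0,70],[50.3,-6.8,0,0,0,0,70],[0,0,0,0,0,0.183,70],[0,0,0,0,0,0.183,70],[0,0,0,0,0,0.183,70],[0,0,0,0,0,0.183,70],[0,0,0,0,0,0.183,70],[0,0,0,0,0,0.183,70],[0,0,0,0,0,0.183,70],[0,0,0,0,0,0.183,70],[0,0,0,0,0,0.183,70]]]'
python3 - <<'E'
from h import *
s,p,r=st(); print(s['time'],s['joints'].round(2),p,r.as_matrix().round(3)); move((.592,.353,.077))
E
python3 -m jog '[[[0,0,43,0,0,0,70],[0,0,43,0,0,0,70],[0,0,43,0,0,0,70],[0,0,43,0,0,0,70],[0,0,22,0,0,0,70],[0,0,0,0,0,0,70]]]'
python3 - <<'E'
from h import *
s,p,r=st(); move((.592,.353,.077)); c=cam('wrist'); save(c,'w2.png',(140,120,500,400),1.6)
E
```

```text
time: 4.75
tool_pos: [0.5926, 0.3524, 0.2921]
tcp_rot: [0.997, -0.081, -0.0, -0.0]
wrist_force: [0.6, 0.6, -0.6]
finger_gap: 0.07
4.75 [-0.83  0.56  0.38  1.46 -0.22  1.16 -2.15] [0.59258354 0.3523924  0.29213477] [[ 0.987 -0.162 -0.   ]
 [-0.162 -0.987  0.   ]
 [-0.    -0.    -1.   ]]
shift(mm) in tool [ -0.6  -0.5 215.1] rotvec None
time: 5.5
tool_pos: [0.5917, 0.3518, 0.0965]
tcp_rot: [0.997, -0.078, -0.001, 0.001]
wrist_force: [0.7, 0.7, 0.1]
finger_gap: 0.0702
shift(mm) in tool [ 0.2 -1.3 19.5] rotvec None
```

View pics/w2.png

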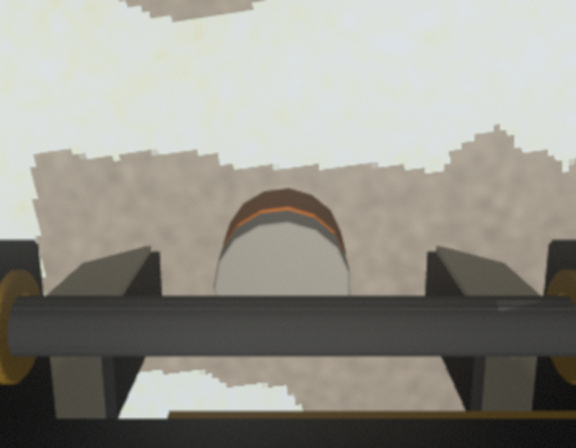

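```bash
python3 - <<'E'
from h import *
c=cam('wrist'); e=plane(c,319,258.7,.036); l=plane(c,214/1.6+140,298,.036); q=plane(c,350/1.6+140,298,.036); print(e,l,q,np.linalg.norm(l-q),(l+q)/2)
s,p,r=st(); print(r.as_matrix()[:,0], 'centre along toolx from far edge', r.as_matrix()[:,0]@(e-p)-.018)
E
python3 -m jog '[[[0,0,19.5,0,0,0,70],[0,0,0,0,0,0,60],[0,0,0,0,0,0,30],[0,0,0,0,0,0,30],[0,0,0,0,0,0,30],[0,0,0,0,0,0,30],[0,0,0,0,0,0,30],[0,0,0,0,0,0,30],[0,0,-20,0,0,0,30],[0,0,-40,0,0,0,30],[0,0,-40,0,0,0,30],[0,0,0,0,0,0,30]]]'
```

```text
[0.610542   0.35121685 0.036     ] [0.59653331 0.37263829 0.036     ] [0.59099394 0.33749344 0.036     ] 0.03557871962725828 [0.59376363 0.35506587 0.036     ]
[ 0.98769105 -0.15640818  0.0016944 ] centre along toolx from far edge -0.001194832341080504
time: 7.1
tool_pos: [0.5952, 0.3534, 0.1843]
tcp_rot: [0.997, -0.079, 0.003, -0.003]
wrist_force: [0.8, -0.7, -0.2]
finger_gap: 0.0353
```

```bash
python3 -m jog '[[[0,0,-20,0,0,-0.1837,30],[0,0,-20,0,0,-0.1837,30],[0,0,-20,0,0,-0.1837,30],[0,0,-20,0,0,-0.1837,30],[0,0,-26,0,0,-0.1837,30],[0,0,0,0,0,-0.1837,30],[0,0,0,0,0,-0.1837,30],[0,0,0,0,0,-0.1837,30],[0,0,0,0,0,-0.1837,30]]]'
python3 -m jog '[[[-48.8,-27.3,0,0,0,0,30],[-48.8,-27.3,0,0,0,0,30],[-48.8,-27.3,0,0,0,0,30],[-48.8,-27.3,0,0,0,0,30],[-48.8,-27.3,0,0,0,0,30],[0,0,0,0,0,0,30],[0,0,0,0,0,0,30]]]'
python3 - <<'E'
from h import *
s,p,r=st(); print(s['time'],s['joints'].round(2),p,r.as_matrix().round(3)); c=cam('wrist'); save(c,'w3.png'); np.save('w3E.npy',c['E'])
E
```

```text
time: 8.22
tool_pos: [0.5921, 0.3519, 0.2841]
tcp_rot: [0.731, 0.682, -0.001, -0.0]
wrist_force: [-0.6, -0.1, -1.0]
finger_gap: 0.0354
time: 9.1
tool_pos: [0.4384, 0.1194, 0.285]
tcp_rot: [0.733, 0.68, 0.0, 0.0]
wrist_force: [0.1, 1.2, -0.4]
finger_gap: 0.0354
9.1 [-0.37  0.13  0.05  2.04 -0.01  0.97 -0.39] [0.43840713 0.11937342 0.28503677] [[ 0.075  0.997  0.001]
 [ 0.997 -0.075  0.001]
 [ 0.001  0.001 -1.   ]]
```

View pics/w3.png

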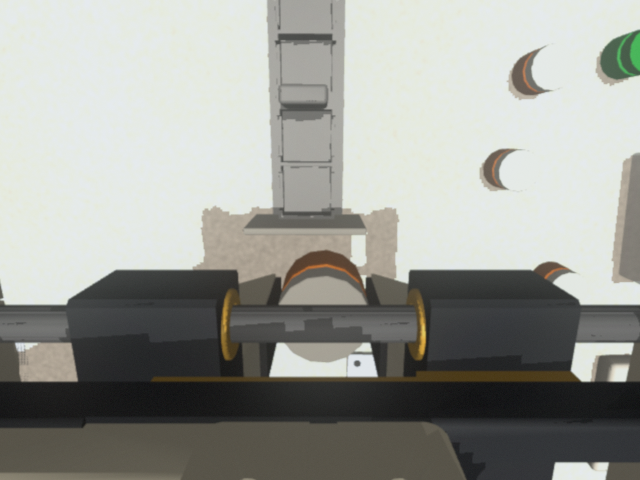

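Run:
```python
from h import *
c=cam('wrist'); g=c['f'].min(2)
L=[]
for v in range(10,196,8):
    w=np.where(g[v,240:380]<180)[0]+240
    a,b=plane(c,w[0]-.5,v,.004),plane(c,w[-1]+.5,v,.004); L.append((a+b)/2)
    if v%40<8: print(v,w[0],w[-1],np.linalg.norm(a-b).round(4),((a+b)/2).round(4))
L=np.array(L); k=np.polyfit(L[:,1],L[:,0],1); print('x=',k,'heading',90-np.degrees(np.arctan(k[0])),'resid',np.std(L[:,0]-np.polyval(k,L[:,1])))
print('plate top',[plane(c,u,231.5,.064).round(4) for u in(245,305,366)])
k2=dict(c); save(k2,'w3z.png',(235,0,375,240),2.5)
```

```text
42 268 343 0.0655 [0.4339 0.2678 0.004 ]
82 270 342 0.0643 [0.4317 0.2356 0.004 ]
122 270 342 0.0659 [0.4289 0.2019 0.004 ]
162 272 341 0.0647 [0.4264 0.1665 0.004 ]
x= [0.07651672 0.41362385] heading 85.62444090107391 resid 0.00027113263847886737
plate top [array([0.3748, 0.118 , 0.064 ]), array([0.4232, 0.1145, 0.064 ]), array([0.4725, 0.1109, 0.064 ])]
```

View pics/w3z.png

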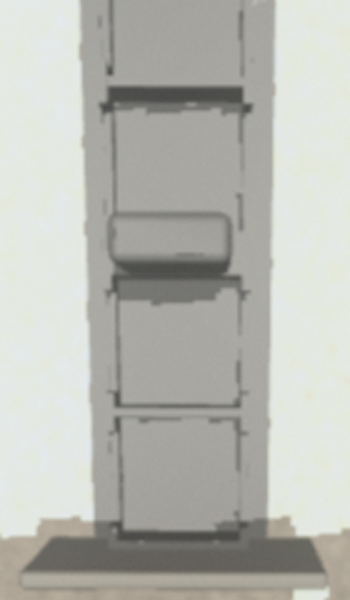

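Run:
```python
from h import *
move((.4363,.2943,.13)); s,p,r=st(); print(np.degrees(np.arctan2(r.as_matrix()[1,1],r.as_matrix()[0,1])))
```

```text
shift(mm) in tool [173.3 -15.3 154.9] rotvec None
-4.205515610716085
```

```bash
python3 -m jog '[[[57.8,-5.1,0,0,0,0,30],[57.8,-5.1,0,0,0,0,30],[57.8,-5.1,40,0,0,0,30],[0,0,50,0,0,0,30],[0,0,50,0,0,0,30],[0,0,15,0,0,0,30],[0,0,0,0,0,0,30],[0,0,0,0,0,0,30]]]'
python3 - <<'E'
from h import *
move((.4363,.2943,.082)); s,p,r=st(); print(np.degrees(np.arctan2(r.as_matrix()[1,1],r.as_matrix()[0,1])))
E
```

```text
time: 10.2
tool_pos: [0.4374, 0.2877, 0.136]
tcp_rot: [0.733, 0.68, 0.002, 0.0]
wrist_force: [-0.5, 0.5, -0.8]
finger_gap: 0.0352
shift(mm) in tool [ 6.3 -1.7 54. ] rotvec None
-4.284931168732879
```

```bash
python3 -m jog '[[[6.3,-1.7,0,0,0,0,30],[0,0,20,0,0,0,30],[0,0,10,0,0,0,30],[0,0,0,0,0,0,30],[0,0,0,0,0,0,30]]]'
python3 - <<'E'
from h import *
move((.4363,.2943,.082)); c=cam('wrist'); save(c,'w4.png',(120,120,520,420),1.6)
E
```

```text
time: 10.82
tool_pos: [0.4352, 0.2934, 0.1048]
tcp_rot: [0.733, 0.68, 0.0, 0.0]
wrist_force: [0.3, -0.4, -0.2]
finger_gap: 0.035
shift(mm) in tool [ 1.   1.1 22.8] rotvec None
```

View pics/w4.png

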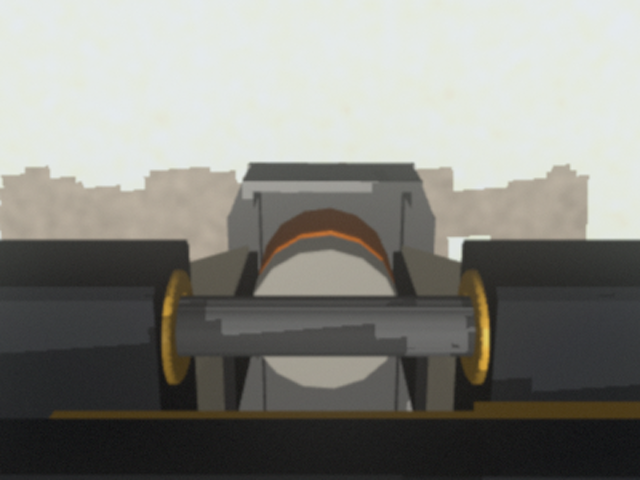

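```bash
python3 -m jog '[[[1,1,12,0,0,0,30],[0,0,8,0,0,0,30],[0,0,2.5,0,0,0,30],[0,0,0,0,0,0,30],[0,0,0,0,0,0,60],[0,0,0,0,0,0,60],[0,0,0,0,0,0,60],[0,0,0,0,0,0,60],[0,0,-40,0,0,0,60],[0,0,-40,0,0,0,60],[0,0,0,0,0,0,60]]]'
python3 - <<'E'
from h import *
s,p,r=st();print(s['joints'].round(2));move((.629,.2268,.12))
E
```

```text
time: 12.25
tool_pos: [0.4378, 0.2955, 0.1647]
tcp_rot: [0.733, 0.68, 0.003, 0.0]
wrist_force: [0.4, 0.6, -0.6]
finger_gap: 0.0599
[-0.59  0.42 -0.06  1.97  0.04  0.74 -0.75]
shift(mm) in tool [-54.4 195.6  45.5] rotvec None
```

```bash
python3 -m jog '[[[-14,49,0,0,0,0,60],[-14,49,0,0,0,0,60],[-13,49,0,0,0,0,60],[-13,48.6,0,0,0,0,60],[0,0,40,0,0,0,60],[0,0,20,0,0,0,60],[0,0,0,0,0,0,60],[0,0,0,0,0,0,60]]]'
python3 - <<'E'
from h import *
s,p,r=st();move((.629,.2268,.077));c=cam('wrist');save(c,'w5.png',(140,120,500,400),1.6)
E
```

```text
time: 13.25
tool_pos: [0.6268, 0.2266, 0.1024]
tcp_rot: [0.733, 0.681, 0.0, -0.0]
wrist_force: [0.1, 0.7, 0.5]
finger_gap: 0.0597
shift(mm) in tool [ 0.3  2.2 25.4] rotvec None
```

View pics/w5.png

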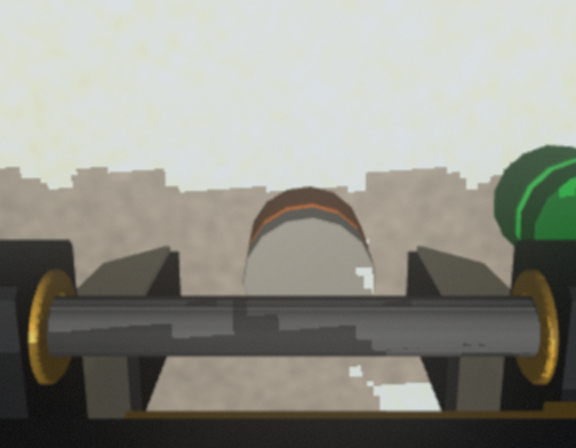

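Run:
```python
from h import *
c=cam('wrist'); s,p,r=st(); m=r.as_matrix()
e=plane(c,333.7,256.2,.036); print('rel tool', m.T@(e-p)-[.018,0,0])
```

```text
rel tool [-3.72661508e-05  3.73660357e-03  6.73807475e-02]
```

```bash
python3 -m jog '[[[0,3.7,15,0,0,0,60],[0,0,10.4,0,0,0,60],[0,0,0,0,0,0,50],[0,0,0,0,0,0,30],[0,0,0,0,0,0,30],[0,0,0,0,0,0,30],[0,0,0,0,0,0,30],[0,0,0,0,0,0,30],[0,0,-20,0,0,0,30],[0,0,-40,0,0,0,30],[0,0,-10,0,0,0,30],[0,0,0,0,0,0,30]]]'
python3 - <<'E'
from h import *
s,p,r=st();print(s['joints'].round(2));move((.4327,.2469,.15))
E
```

```text
time: 14.85
tool_pos: [0.6313, 0.2256, 0.1479]
tcp_rot: [0.733, 0.68, 0.001, 0.0]
wrist_force: [-0.0, 0.7, -0.5]
finger_gap: 0.035
[-0.37  0.65 -0.03  1.61  0.02  0.87 -0.47]
shift(mm) in tool [   6.4 -199.6   -2.5] rotvec None
```

```bash
python3 -m jog '[[[1.6,-50,-10,0,0,0,30],[1.6,-50,0,0,0,0,30],[1.6,-50,0,0,0,0,30],[1.6,-49.6,0,0,0,0,30],[0,0,0,0,0,0,30],[0,0,0,0,0,0,30]]]'
python3 - <<'E'
from h import *
s,p,r=st();move((.4327,.2469,.082))
E
```

```text
time: 15.6
tool_pos: [0.4323, 0.2465, 0.156]
tcp_rot: [0.733, 0.68, -0.0, 0.0]
wrist_force: [-0.3, -0.6, -0.4]
finger_gap: 0.0358
shift(mm) in tool [ 0.5  0.4 74. ] rotvec None
```

```bash
cat >> h.py <<'E'
def traycheck(c,og,ang,z=.004):
    """runner mid offset vs expected line, and nose"""
    u=np.array([np.cos(ang),np.sin(ang)]);n=np.array([-u[1],u[0]])
    g=c['f'].min(2); o=[]
    for x in np.arange(-.06,.083,.012):
        pr=[proj(c,[*(og+u*x+n*w),z]) for w in(-.05,.05)]
        s=np.linspace(0,1,200); U=pr[0][0]+s*(pr[1][0]-pr[0][0]);V=pr[0][1]+s*(pr[1][1]-pr[0][1])
        if V.min()<0 or V.max()>238 or U.min()<0 or U.max()>639: continue
        k=g[V.astype(int),U.astype(int)]<180; w=np.where(k)[0]
        if len(w): o.append((round(x*1000),round((s[w[0]]-.5)*100,1),round((s[w[-1]]-.5)*100,1)))
    return o
TO=np.array([.4305,.218]);TA=np.radians(85.62)
E
python3 - <<'E'
from h import *
print(traycheck(cam('wrist'),TO,TA))
E
```

```text
[(36, np.float64(-50.0), np.float64(50.0)), (48, np.float64(-32.9), np.float64(31.9)), (60, np.float64(-32.9), np.float64(32.4)), (72, np.float64(-32.9), np.float64(31.9))]
```

Tray unmoved. Lower into cell3.

```bash
python3 -m jog '[[[0.5,0.4,40,0,0,0,30],[0,0,20,0,0,0,30],[0,0,14,0,0,0,30],[0,0,0,0,0,0,30],[0,0,0,0,0,0,60],[0,0,0,0,0,0,60],[0,0,0,0,0,0,60],[0,0,0,0,0,0,60],[0,0,-40,0,0,0,60],[0,0,-40,0,0,0,60],[0,0,0,0,0,0,60]]]'
python3 - <<'E'
from h import *
s,p,r=st();move((.606,.150,.105))
E
```

```text
time: 17.02
tool_pos: [0.4344, 0.2483, 0.1654]
tcp_rot: [0.733, 0.68, 0.003, 0.001]
wrist_force: [0.5, -0.9, 0.1]
finger_gap: 0.0599
shift(mm) in tool [-85.5 178.1  61. ] rotvec None
```

```bash
cat >> h.py <<'E'
def arc(c):
    f=c['f'].astype(int)[200:300,220:450]; m=((f[:,:,0]-f[:,:,2])>50).astype(np.uint8)
    v,u=np.where(m)
    if len(v)<20: print('no arc',len(v)); return
    print('arc n',len(v),'apex row',v.min()+200,'cols',u.min()+220,u.max()+220,'mid',(u.min()+u.max())/2+220)
E
python3 -m jog '[[[-21.4,44.5,0,0,0,0,60],[-21.4,44.5,0,0,0,0,60],[-21.4,44.5,0,0,0,0,60],[-21.4,44.5,0,0,0,0,60],[0,0,40,0,0,0,60],[0,0,21,0,0,0,60],[0,0,0,0,0,0,60],[0,0,0,0,0,0,60]]]'
python3 - <<'E'
from h import *
s,p,r=st();move((.606,.150,.102)); c=cam('wrist'); arc(c); save(c,'w6.png',(140,120,500,400),1.6)
E
```

```text
time: 18.02
tool_pos: [0.6035, 0.1494, 0.1019]
tcp_rot: [0.733, 0.681, 0.0, -0.0]
wrist_force: [-0.0, 0.9, 0.3]
finger_gap: 0.0599
shift(mm) in tool [ 0.8  2.4 -0.1] rotvec None
arc n 187 apex row 254 cols 298 365 mid 331.5
```

```bash
python3 -m jog '[[[-2.5,3,15,0,0,0,60],[0,0,10,0,0,0,60],[0,0,0,0,0,0,50],[0,0,0,0,0,0,30],[0,0,0,0,0,0,30],[0,0,0,0,0,0,30],[0,0,0,0,0,0,30],[0,0,0,0,0,0,30],[0,0,-20,0,0,0,30],[0,0,-50,0,0,0,30],[0,0,-40,0,0,0,30],[0,0,0,0,0,0,30]]]'
python3 - <<'E'
from h import *
s,p,r=st();print(s['joints'].round(2));move((.4283,.1891,.18))
E
```

```text
time: 19.58
tool_pos: [0.6092, 0.1464, 0.1919]
tcp_rot: [0.733, 0.68, 0.004, 0.002]
wrist_force: [0.7, 0.0, -1.0]
finger_gap: 0.0353
[-0.27  0.53 -0.01  1.71  0.01  0.89 -0.36]
shift(mm) in tool [  29.  -183.7   10.4] rotvec None
```

```bash
python3 -m jog '[[[7.2,-46,0,0,0,0,30],[7.2,-46,0,0,0,0,30],[7.2,-46,0,0,0,0,30],[7.2,-45.6,0,0,0,0,30],[0,0,20,0,0,0,30],[0,0,0,0,0,0,30],[0,0,0,0,0,0,30]]]'
python3 - <<'E'
from h import *
s,p,r=st();move((.4283,.1891,.082)); print(traycheck(cam('wrist'),TO,TA))
E
```

```text
time: 20.45
tool_pos: [0.426, 0.188, 0.1667]
tcp_rot: [0.733, 0.68, 0.0, 0.0]
wrist_force: [0.8, 0.3, -1.2]
finger_gap: 0.0357
shift(mm) in tool [ 1.3  2.2 84.7] rotvec None
[(-24, np.float64(-50.0), np.float64(50.0)), (-12, np.float64(-32.9), np.float64(31.9)), (0, np.float64(-32.9), np.float64(31.9)), (12, np.float64(-32.9), np.float64(32.4)), (24, np.float64(-32.9), np.float64(31.9)), (36, np.float64(-32.4), np.float64(32.4)), (48, np.float64(-32.4), np.float64(31.9)), (60, np.float64(-32.9), np.float64(32.4)), (72, np.float64(-32.9), np.float64(31.9))]
```

```bash
python3 -m jog '[[[0.5,2,40,0,0,0,30],[0,0,20,0,0,0,30],[0,0,15,0,0,0,30],[0,0,9,0,0,0,30],[0,0,0,0,0,0,30],[0,0,0,0,0,0,60],[0,0,0,0,0,0,60],[0,0,0,0,0,0,60],[0,0,0,0,0,0,60],[0,0,-40,0,0,0,60],[0,0,-40,0,0,0,60],[0,0,0,0,0,0,60]]]'
python3 - <<'E'
from h import *
s,p,r=st();move((.655,.038,.102))
E
```

```text
time: 22.0
tool_pos: [0.4295, 0.1895, 0.1652]
tcp_rot: [0.733, 0.68, 0.003, 0.001]
wrist_force: [-0.5, -0.1, -0.3]
finger_gap: 0.0599
shift(mm) in tool [-134.4  235.8   64.1] rotvec None
```

```bash
python3 -m jog '[[[-27,47,0,0,0,0,60],[-27,47,0,0,0,0,60],[-27,47,0,0,0,0,60],[-27,47,0,0,0,0,60],[-26.4,46,0,0,0,0,60],[0,0,40,0,0,0,60],[0,0,23,0,0,0,60],[0,0,0,0,0,0,60],[0,0,0,0,0,0,60]]]'
python3 - <<'E'
from h import *
s,p,r=st();move((.655,.038,.102)); c=cam('wrist'); arc(c); save(c,'w7.png')
E
```

```text
time: 23.12
tool_pos: [0.651, 0.0372, 0.0995]
tcp_rot: [0.733, 0.68, 0.0, 0.0]
wrist_force: [1.3, -0.4, 0.8]
finger_gap: 0.06
shift(mm) in tool [ 1.1  4.  -2.5] rotvec None
arc n 203 apex row 255 cols 300 371 mid 335.5
```

```bash
python3 -m jog '[[[-2.5,4.5,13,0,0,0,60],[0,0,9.5,0,0,0,60],[0,0,0,0,0,0,50],[0,0,0,0,0,0,30],[0,0,0,0,0,0,30],[0,0,0,0,0,0,30],[0,0,0,0,0,0,30],[0,0,0,0,0,0,30],[0,0,-20,0,0,0,30],[0,0,-50,0,0,0,30],[0,0,-40,0,0,0,30],[0,0,0,0,0,0,30]]]'
python3 - <<'E'
from h import *
s,p,r=st();print(s['joints'].round(2));move((.4247,.1422,.17))
E
```

```text
time: 24.68
tool_pos: [0.6581, 0.0343, 0.1927]
tcp_rot: [0.733, 0.68, 0.004, 0.003]
wrist_force: [-0.0, 0.5, -0.9]
finger_gap: 0.0353
[-0.1   0.58  0.01  1.63 -0.01  0.93 -0.16]
shift(mm) in tool [  90.1 -241.    20.6] rotvec None
```

```bash
python3 -m jog '[[[18,-48.2,0,0,0,0,30],[18,-48.2,0,0,0,0,30],[18,-48.2,0,0,0,0,30],[18,-48.2,0,0,0,0,30],[18,-48.2,0,0,0,0,30],[0,0,20,0,0,0,30],[0,0,0,0,0,0,30],[0,0,0,0,0,0,30]]]'
python3 - <<'E'
from h import *
s,p,r=st();move((.4247,.1422,.082)); print(traycheck(cam('wrist'),TO,TA)[2:])
E
```

```text
time: 25.68
tool_pos: [0.4221, 0.1417, 0.1672]
tcp_rot: [0.733, 0.68, 0.0, 0.0]
wrist_force: [1.0, -0.4, -0.0]
finger_gap: 0.0355
shift(mm) in tool [ 0.7  2.5 85.2] rotvec None
[(-36, np.float64(-32.9), np.float64(31.4)), (-24, np.float64(-32.4), np.float64(32.4)), (-12, np.float64(-32.9), np.float64(31.4)), (0, np.float64(-32.9), np.float64(31.9)), (12, np.float64(-32.4), np.float64(32.9)), (24, np.float64(-32.9), np.float64(31.9)), (36, np.float64(-32.9), np.float64(32.9)), (48, np.float64(-32.9), np.float64(31.9)), (60, np.float64(-32.9), np.float64(31.9))]
```

```bash
python3 -m jog '[[[0.5,2.5,40,0,0,0,30],[0,0,20,0,0,0,30],[0,0,15,0,0,0,30],[0,0,9.5,0,0,0,30],[0,0,0,0,0,0,30],[0,0,0,0,0,0,60],[0,0,0,0,0,0,60],[0,0,0,0,0,0,60],[0,0,0,0,0,0,60],[0,0,-50,0,0,0,60],[0,0,-50,0,0,0,60],[0,0,-50,0,0,0,60]]]'
python3 -m jog '[[[-20,0,-30,0,0,0,60],[0,0,-20,0,0,0,60],[0,0,0,0,0,0,60]]]'
python3 - <<'E'
from h import *
s,p,r=st();print(s['joints'].round(2),p); c=cam('wrist'); save(c,'w8.png'); print(traycheck(c,TO,TA))
E
```

```text
time: 27.22
tool_pos: [0.4237, 0.1421, 0.2338]
tcp_rot: [0.733, 0.68, -0.0, -0.0]
wrist_force: [1.1, 0.9, -0.0]
finger_gap: 0.0602
time: 27.6
tool_pos: [0.4234, 0.1225, 0.2838]
tcp_rot: [0.733, 0.68, 0.002, 0.001]
wrist_force: [0.4, -0.3, 0.8]
finger_gap: 0.0598
[-0.31  0.1  -0.03  2.07  0.    0.96 -0.42] [0.42341315 0.12247433 0.28381715]
[(-60, np.float64(-32.9), np.float64(32.4)), (-48, np.float64(-33.4), np.float64(32.4)), (-36, np.float64(-32.9), np.float64(31.9)), (-24, np.float64(-32.9), np.float64(32.9)), (-12, np.float64(-32.4), np.float64(32.4)), (0, np.float64(-32.9), np.float64(33.4)), (12, np.float64(-32.9), np.float64(32.9)), (24, np.float64(-33.4), np.float64(32.9)), (36, np.float64(-32.9), np.float64(33.4)), (48, np.float64(-32.9), np.float64(32.4)), (60, np.float64(-33.4), np.float64(32.9)), (72, np.float64(-32.9), np.float64(32.4))]
```

View pics/w8.png

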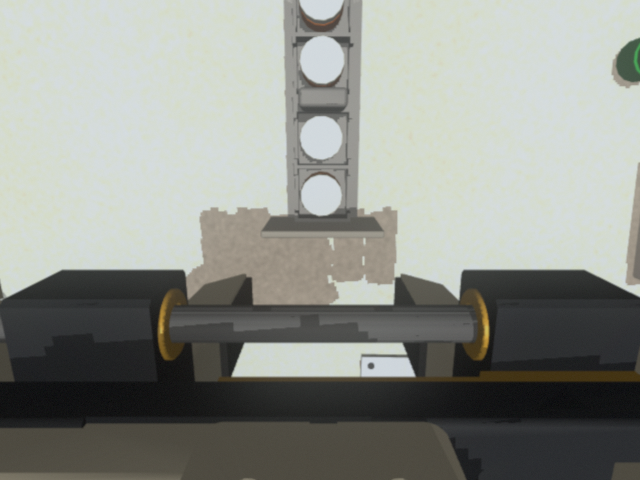

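```bash
python3 -m jog '[[[0,0,-45,0,0,0,60],[-52.7,9.3,0,0,0,0,60],[-52.7,9.3,0,0,0,0,60],[-52.7,9.3,0,0,0,0,60],[-52.7,9.3,0,0,0,0,60],[-52.7,9.3,0,0,0,0,60],[-52.7,9.3,0,0,0,0,60],[-52.7,9.3,0,0,0,0,60],[0,0,0,0,0,0,60],[0,0,0,0,0,0,60]]]'
python3 - <<'E'
from h import *
s,p,r=st();print(s['joints'].round(2),p); c=cam('wrist'); save(c,'w9.png',(120,0,560,330),1.8); np.save('w9.npy',c['f']);np.save('w9E.npy',c['E'])
E
```

```text
time: 28.9
tool_pos: [0.4595, -0.2495, 0.3256]
tcp_rot: [0.733, 0.68, -0.001, -0.002]
wrist_force: [0.5, 0.3, -0.1]
finger_gap: 0.0599
[ 0.16  0.21  0.33  1.85 -0.08  1.09  0.45] [ 0.45953436 -0.24945337  0.32562558]
```

View pics/w9.png

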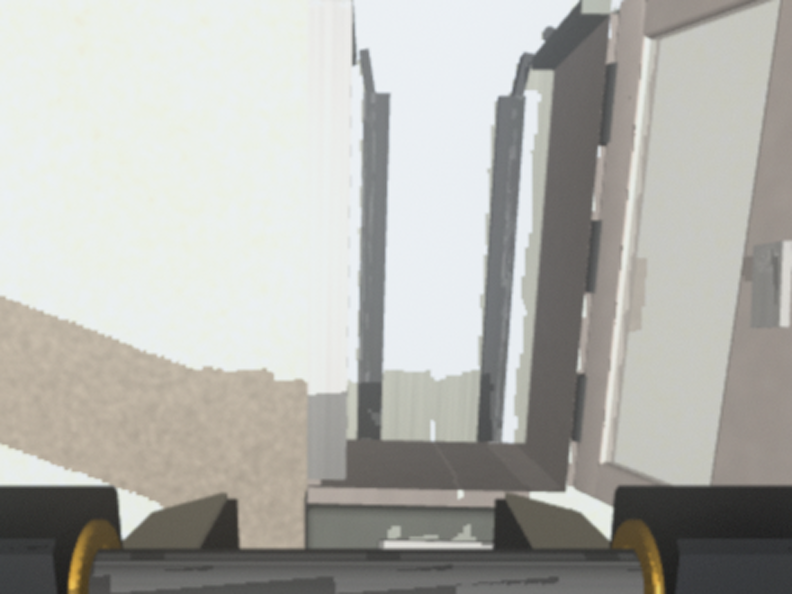

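Run:
```python
from h import *
c=cam('wrist'); P=lambda u,v,z:plane(c,u/1.8+120-.2,v/1.8-.2,z)
L=[(388,95),(380,437)];Rr=[(497,97),(480,437)]
for z in(.006,.013,.016):
    l=[P(*q,z) for q in L]; r=[P(*q,z) for q in Rr]
    for n,a in(('l',l),('r',r)): v=a[1]-a[0]; print(z,n,a[0].round(4),a[1].round(4),np.degrees(np.arctan2(v[1],v[0])).round(2))
    v=(l[1]-l[0])/np.linalg.norm(l[1]-l[0]); n=np.array([-v[1],v[0],0])
    print(' gaps',n@(r[0]-l[0]),n@(r[1]-l[1]),' mids',(l[0]+r[0])[:2]/2,(l[1]+r[1])[:2]/2)
print('end wall base',P(380,439,.006),P(500,441,.006),'end wall top?',P(310,490,.097),P(500,492,.097))
w=[P(347,150,.097),P(347,478,.097)]; print('near wall inner top',w, np.degrees(np.arctan2(*(w[1]-w[0])[[1,0]])))
print('outer',P(308,150,.097),P(308,478,.097))
print('hinge side wall inner top', P(606,12,.097),P(565,488,.097))
print('lead in start', P(366,52,.013),P(528,55,.013))
```

```text
0.006 l [ 0.4807 -0.1033  0.006 ] [ 0.4638 -0.2904  0.006 ] -95.15
0.006 r [ 0.5384 -0.1085  0.006 ] [ 0.5232 -0.2946  0.006 ] -94.68
 gaps 0.05798797663531314 0.059503382400910874  mids [ 0.50956118 -0.10591058] [ 0.49350774 -0.29251913]
0.013 l [ 0.4804 -0.1047  0.013 ] [ 0.4638 -0.2886  0.013 ] -95.15
0.013 r [ 0.5372 -0.1098  0.013 ] [ 0.5222 -0.2928  0.013 ] -94.68
 gaps 0.05700557914052215 0.05849531181121129  mids [ 0.5087971  -0.10722999] [ 0.49301563 -0.29067713]
0.016 l [ 0.4803 -0.1053  0.016 ] [ 0.4638 -0.2878  0.016 ] -95.15
0.016 r [ 0.5366 -0.1103  0.016 ] [ 0.5218 -0.292   0.016 ] -94.68
 gaps 0.05658455164275453 0.05806328155848285  mids [ 0.50846964 -0.10779545] [ 0.49280472 -0.2898877 ]
end wall base [ 0.46374344 -0.29163191  0.006     ] [ 0.53498917 -0.2979428   0.006     ] end wall top? [ 0.42918257 -0.29041223  0.097     ] [ 0.51879127 -0.29777004  0.097     ]
near wall inner top [array([ 0.45847474, -0.14114382,  0.097     ]), array([ 0.44711766, -0.28572152,  0.097     ])] -94.49155854470696
outer [ 0.44205414 -0.13995092  0.097     ] [ 0.4287825  -0.28441902  0.097     ]
hinge side wall inner top [ 0.56689645 -0.09658849  0.097     ] [ 0.54944635 -0.29795125  0.097     ]
lead in start [ 0.47040807 -0.08343365  0.013     ] [ 0.55368401 -0.09093073  0.013     ]
```

```bash
python3 -m jog '[[[51.5,-7.2,0,0,0,0,50],[51.5,-7.2,0,0,0,0,50],[51.5,-7.2,0,0,0,0,50],[51.5,-7.2,0,0,0,0,50],[51.5,-7.2,0,0,0,0,50],[51.5,-7.2,0,0,0,0,50],[51.5,-7.2,0,0,0,0,50],[51.5,-7.2,0,0,0,0,50],[51.5,-7.2,0,0,0,0,50]]]'
python3 -m jog '[[[0,0,20,0,0,-0.1741,50],[0,0,20,0,0,-0.1741,50],[0,0,20,0,0,-0.1741,50],[0,0,20,0,0,-0.1741,50],[0,0,20,0,0,-0.1741,50],[0,0,20,0,0,-0.1741,50],[0,0,0,0,0,-0.1741,50],[0,0,0,0,0,-0.1741,50],[0,0,0,0,0,-0.1741,50],[0,0,0,0,0,0,50],[0,0,0,0,0,0,50]]]'
python3 - <<'E'
from h import *
s,p,r=st();m=r.as_matrix();print(s['joints'].round(2),m.round(3)); 
y=TA; rot=R.from_matrix(np.array([[-np.sin(y),np.cos(y),0],[np.cos(y),np.sin(y),0],[0,0,-1]]))
rot=R.from_matrix(np.c_[np.cross([np.cos(y),np.sin(y),0],[0,0,-1]),[np.cos(y),np.sin(y),0],[0,0,-1]])
move((.4305,.218,.110),rot)
E
```

```text
time: 30.12
tool_pos: [0.4284, 0.2194, 0.3275]
tcp_rot: [0.732, 0.681, 0.0, 0.0]
wrist_force: [0.7, 0.2, 0.3]
finger_gap: 0.0497
time: 31.5
tool_pos: [0.4294, 0.2171, 0.2074]
tcp_rot: [0.04, 0.999, 0.0, 0.0]
wrist_force: [0.7, 0.8, 0.4]
finger_gap: 0.0497
[-0.27  0.3  -0.3   2.05  0.12  0.81  0.86] [[-0.997  0.081  0.   ]
 [ 0.081  0.997  0.   ]
 [-0.     0.    -1.   ]]
shift(mm) in tool [-1.   0.9 97.4] rotvec [ 0.     0.    -0.004]
```

```bash
python3 - <<'E'
from h import *
c=cam('wrist'); g=c['f'].min(2); n=np.array([-np.sin(TA),np.cos(TA)]);u=np.array([np.cos(TA),np.sin(TA)])
for x in(-.06,0,.06):
    q=[proj(c,[*(TO+u*x+n*w),.004]) for w in np.arange(.02,.05,.001)]
    print([int(g[int(b),int(a)]) if 0<=a<640 and 0<=b<480 else -1 for a,b in q])
E
python3 -m jog '[[[-1,0.9,45,0,0,-0.004,50],[0,0,35,0,0,0,50],[0,0,17,0,0,0,50],[0,0,0,0,0,0,50],[0,0,0,0,0,0,50]]]'
python3 - <<'E'
from h import *
move((.4305,.218,.110))
E
```

```text
[103, 97, 70, 71, 71, 104, 106, 106, 104, 107, 106, 105, 105, 115, 154, 155, 157, 159, 158, 159, 160, 162, 163, 162, 159, 157, 156, 156, 159, 159]
[105, 90, 73, 71, 84, 101, 107, 108, 108, 109, 110, 109, 108, 132, 156, 155, 155, 155, 157, 158, 159, 161, 159, 160, 161, 160, 158, 159, 163, 226]
[108, 98, 82, 83, 88, 101, 113, 111, 112, 112, 113, 112, 113, 135, 163, 164, 163, 161, 160, 162, 160, 163, 163, 165, 165, 165, 170, 169, 169, 168]
time: 32.17
tool_pos: [0.4317, 0.218, 0.1114]
tcp_rot: [0.037, 0.999, 0.0, 0.001]
wrist_force: [1.1, -0.7, -0.5]
finger_gap: 0.0496
shift(mm) in tool [ 1.2 -0.1  1.4] rotvec None
```

```bash
python3 -m jog '[[[1,0,1.2,0,0,0,30],[0,0,0,0,0,0,0],[0,0,0,0,0,0,0],[0,0,0,0,0,0,0],[0,0,0,0,0,0,0],[0,0,0,0,0,0,0],[0,0,0,0,0,0,0],[0,0,-8,0,0,0,0],[0,0,-12,0,0,0,0],[0,0,0,0,0,0,0],[0,0,0,0,0,0,0]]]'
python3 - <<'E'
from h import *
s,p,r=st();m=r.as_matrix();print(p,m.round(4).tolist(),s['moment'])
E
```

```text
time: 33.55
tool_pos: [0.4299, 0.2174, 0.1292]
tcp_rot: [0.037, 0.999, 0.0, 0.0]
wrist_force: [-0.6, -0.0, -5.1]
finger_gap: 0.0138
[0.42992946 0.21735317 0.12920363] [[-0.9972, 0.0747, 0.0001], [0.0747, 0.9972, 0.0], [-0.0001, 0.0, -1.0]] [ 0.02259897  0.0164286  -0.00492302]
```

```bash
python3 -m jog '[[[0,0,-6,0,0,0.08,0],[0,0,0,0,0,0.156,0],[0,0,0,0,0,0.156,0],[0,0,0,0,0,0.156,0],[0,0,0,0,0,0.156,0],[0,0,0,0,0,0.156,0],[0,0,0,0,0,0.156,0],[0,0,0,0,0,0.156,0],[0,0,0,0,0,0.156,0],[0,0,0,0,0,0.156,0],[0,0,0,0,0,0.156,0]]]'
python3 -m jog '[[[0,0,0,0,0,0.156,0],[0,0,0,0,0,0.156,0],[0,0,0,0,0,0.156,0],[0,0,0,0,0,0.156,0],[0,0,0,0,0,0.156,0],[0,0,0,0,0,0.156,0],[0,0,0,0,0,0.156,0],[0,0,0,0,0,0.156,0],[0,0,0,0,0,0.156,0],[0,0,0,0,0,0.08,0],[0,0,0,0,0,0,0],[0,0,0,0,0,0,0]]]'
cat >> h.py <<'E'
BO=np.array([.502,-.187]); BA=np.radians(-94.9); ub=np.array([np.cos(BA),np.sin(BA)]); nb=np.array([-ub[1],ub[0]])
def yawrot(a): 
    y=np.array([np.cos(a),np.sin(a),0]); return R.from_matrix(np.c_[np.cross(y,[0,0,-1]),y,[0,0,-1]])
def bay(x,y=0): return BO+ub*x+nb*y
def inbay(p): d=np.array(p)[:2]-BO; return np.round([d@ub*1000,d@nb*1000,p[2]*1000-6],1)
E
python3 - <<'E'
from h import *
s,p,r=st();print(s['time'],s['finger_gap'],s['joints'].round(2),s['wrist_force'],inbay(p)); move([*bay(-.215),.135],yawrot(BA))
E
```

```text
time: 34.92
tool_pos: [0.4295, 0.2174, 0.1347]
tcp_rot: [0.758, 0.653, -0.0, -0.0]
wrist_force: [0.1, 0.1, -4.4]
finger_gap: 0.0139
time: 36.42
tool_pos: [0.4297, 0.2176, 0.1349]
tcp_rot: [1.0, -0.027, -0.0, 0.0]
wrist_force: [0.3, 0.4, -4.4]
finger_gap: 0.014
36.425 0.013968760265461766 [-0.93  0.45  0.48  2.11 -0.33  0.66 -1.84] [ 0.31374394  0.44168633 -4.42937039] [-396.9 -106.6  128.9]
shift(mm) in tool [ 1.010e+02  1.851e+02 -1.000e-01] rotvec [0.    0.    0.031]
```

```bash
python3 -m jog '[[[10,20,0,0,0,0.031,0],[18,33,0,0,0,0,0],[18,33,0,0,0,0,0],[18,33,0,0,0,0,0],[18,33,0,0,0,0,0],[12,21,0,0,0,0,0],[6,11,0,0,0,0,0],[0,0,0,0,0,0,0],[0,0,0,0,0,0,0]]]'
python3 - <<'E'
from h import *
s,p,r=st();print(s['joints'].round(2),inbay(p)); move([*bay(-.21),.1175],yawrot(BA))
t=cam('top'); k=dict(t);k['f']=np.clip(t['f'].astype(int)*2.2,0,255).astype(np.uint8);save(k,'t2.png',(200,190,560,400),2.2)
E
```

```text
time: 37.55
tool_pos: [0.5134, 0.0271, 0.1349]
tcp_rot: [0.999, -0.043, -0.001, -0.0]
wrist_force: [0.8, 0.3, -4.2]
finger_gap: 0.0137
[-0.51  0.5   0.5   2.03 -0.36  0.7  -1.44] [-214.3   -6.9  128.9]
shift(mm) in tool [ 6.9  4.3 17.4] rotvec [-0.001  0.001 -0.001]
```

View pics/t2.png

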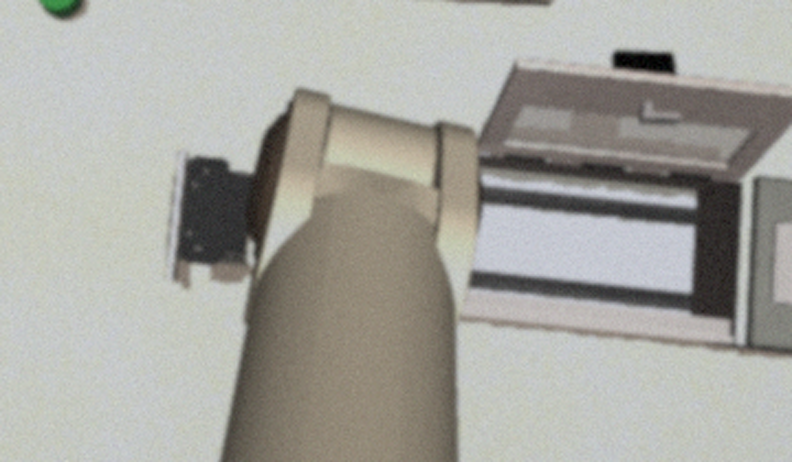

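```bash
python3 - <<'E'
from h import *
t=cam('top')
a,b=plane(t,283.2,259.1,.089),plane(t,278.2,317.3,.089); print(inbay(a),inbay(b),inbay((a+b)/2))
E
python3 -m jog '[[[6.9,4,10,0,0,0,0],[0,0,5,0,0,0,0],[0,0,0,0,0,0,0],[0,0,0,0,0,0,0]]]'
python3 - <<'E'
from h import *
s,p,r=st();print(inbay(p),s['wrist_force']); move([*bay(-.21),.1165],yawrot(BA))
E
```

```text
[-317.5   38.7   83. ] [-315.9  -58.9   83. ] [-316.7  -10.1   83. ]
time: 38.15
tool_pos: [0.5204, 0.0211, 0.12]
tcp_rot: [0.999, -0.044, -0.0, 0.0]
wrist_force: [0.3, -0.7, -4.9]
finger_gap: 0.0138
[-208.9    0.6  114. ] [ 0.34667766 -0.7449233  -4.92690123]
shift(mm) in tool [-0.6 -1.1  3.5] rotvec [ 0.     0.    -0.003]
```

```bash
python3 -m jog '[[[-0.5,0,1.5,0,0,0,0],[0,0,1.2,0,0,0,0],[0,0,0,0,0,0,0]]]'
python3 -m jog '[[[0,0,1,0,0,0,0],[0,0,0,0,0,0,0]]]'
python3 -m jog '[[[0,0,0.7,0,0,0,0],[0,0,0,0,0,0,0]]]'
```

```text
time: 38.52
tool_pos: [0.52, 0.0212, 0.1174]
tcp_rot: [0.999, -0.044, -0.0, -0.0]
wrist_force: [0.4, 0.6, -4.5]
finger_gap: 0.0138
time: 38.78
tool_pos: [0.5201, 0.0212, 0.1164]
tcp_rot: [0.999, -0.044, -0.0, -0.0]
wrist_force: [1.3, -0.4, -4.7]
finger_gap: 0.0142
time: 39.02
tool_pos: [0.52, 0.0211, 0.1157]
tcp_rot: [0.999, -0.044, -0.0, -0.0]
wrist_force: [-0.1, -0.5, -4.7]
finger_gap: 0.0141
```

```bash
python3 -m jog '[[[0,0,0.8,0,0,0,0],[0,0,0,0,0,0,0]]]'
python3 -m jog '[[[0,0,0.8,0,0,0,0],[0,0,0,0,0,0,0]]]'
```

```text
time: 39.28
tool_pos: [0.5202, 0.0212, 0.1152]
tcp_rot: [0.999, -0.044, 0.0, -0.0]
wrist_force: [-0.7, -0.1, -0.9]
finger_gap: 0.0143
time: 39.52
tool_pos: [0.5204, 0.0214, 0.1149]
tcp_rot: [0.999, -0.044, 0.0, -0.0]
wrist_force: [-3.1, 1.4, 7.1]
finger_gap: 0.0139
```

```bash
python3 -m jog '[[[0,0,-1.4,0,0,0,0],[0,8,0,0,0,0,0],[0,8,0,0,0,0,0],[0,8,0,0,0,0,0],[0,8,0,0,0,0,0],[0,0,0,0,0,0,0]]]'
python3 -m jog '[[[0,8,0,0,0,0,0],[0,8,0,0,0,0,0],[0,8,0,0,0,0,0],[0,8,0,0,0,0,0],[0,0,0,0,0,0,0]]]'
python3 - <<'E'
from h import *
s,p,r=st();print(inbay(p),s['wrist_force'],s['moment']); move([*bay(-.14),.1155],yawrot(BA))
E
```

```text
time: 40.28
tool_pos: [0.517, -0.0121, 0.1155]
tcp_rot: [0.999, -0.045, -0.0, 0.0]
wrist_force: [-0.1, 0.2, -4.8]
finger_gap: 0.0137
time: 40.9
tool_pos: [0.5143, -0.0438, 0.1156]
tcp_rot: [0.999, -0.045, 0.0, 0.0]
wrist_force: [-0.1, -0.1, -5.7]
finger_gap: 0.0137
[-1.438e+02  1.000e-01  1.096e+02] [-0.05203566 -0.05804874 -5.6564854 ] [-0.04314599  0.1649439  -0.02357587]
shift(mm) in tool [-0.   3.8  0.1] rotvec [ 0.    -0.    -0.004]
```

```bash
python3 -m jog '[[[0,9,0,0,0,0,0],[0,9,0,0,0,0,0],[0,9,0,0,0,0,0],[0,9,0,0,0,0,0],[0,9,0,0,0,0,0],[0,0,0,0,0,0,0]]]'
python3 -m jog '[[[0,9,0,0,0,0,0],[0,9,0,0,0,0,0],[0,9,0,0,0,0,0],[0,9,0,0,0,0,0],[0,9,0,0,0,0,0],[0,0,0,0,0,0,0]]]'
python3 - <<'E'
from h import *
s,p,r=st();print(inbay(p),s['wrist_force'],s['moment']); move([*bay(0),.1155],yawrot(BA))
E
```

```text
time: 41.65
tool_pos: [0.5103, -0.0887, 0.1156]
tcp_rot: [0.999, -0.045, 0.0, 0.0]
wrist_force: [-0.1, 0.2, -5.4]
finger_gap: 0.0138
time: 42.4
tool_pos: [0.5064, -0.1335, 0.1156]
tcp_rot: [0.999, -0.045, 0.0, 0.0]
wrist_force: [-0.2, 0.8, -4.9]
finger_gap: 0.0137
[-53.7  -0.2 109.6] [-0.1701315   0.76983235 -4.86058664] [-0.05437205  0.19100983 -0.03065582]
shift(mm) in tool [ 0.4 53.7  0.1] rotvec [ 0.001 -0.    -0.004]
```

```bash
python3 -m jog '[[[0,9,0,0,0,0,0],[0,9,0,0,0,0,0],[0,9,0,0,0,0,0],[0,9,0,0,0,0,0],[0,9,0,0,0,0,0],[0,0,0,0,0,0,0]]]'
python3 -m jog '[[[0,4,0.5,0,0,0,0],[0,3,0,0,0,0,0],[0,0,0,0,0,0,0]]]'
python3 -m jog '[[[0,2,0,0,0,0,0],[0,0,0,0,0,0,0]]]'
python3 -m jog '[[[0,2,0,0,0,0,0],[0,0,0,0,0,0,0]]]'
python3 - <<'E'
from h import *
s,p,r=st();print(inbay(p),s['wrist_force'],s['moment'])
E
```

```text
time: 43.15
tool_pos: [0.5024, -0.1784, 0.1156]
tcp_rot: [0.999, -0.045, 0.0, 0.0]
wrist_force: [0.1, -1.0, -4.3]
finger_gap: 0.0134
time: 43.52
tool_pos: [0.5025, -0.184, 0.1154]
tcp_rot: [0.999, -0.044, 0.001, -0.0]
wrist_force: [0.7, 0.8, -0.7]
finger_gap: 0.0141
time: 43.78
tool_pos: [0.5023, -0.1857, 0.1153]
tcp_rot: [0.999, -0.044, 0.0, -0.0]
wrist_force: [0.8, 4.0, 2.3]
finger_gap: 0.0139
time: 44.02
tool_pos: [0.5022, -0.1875, 0.1154]
tcp_rot: [0.999, -0.044, 0.0, -0.0]
wrist_force: [0.9, 4.0, 2.7]
finger_gap: 0.0138
[  0.4   0.2 109.4] [0.89183827 4.01055218 2.72694854] [0.8944476  0.09923986 0.00227022]
```

```bash
python3 -m jog '[[[0,1.5,0,0,0,0,0],[0,0,0,0,0,0,0]]]'
python3 -m jog '[[[0,1.5,0,0,0,0,0],[0,0,0,0,0,0,0]]]'
python3 - <<'E'
from h import *
s,p,r=st();print(inbay(p),s['wrist_force'],s['moment'])
E
```

```text
time: 44.28
tool_pos: [0.5022, -0.1876, 0.1154]
tcp_rot: [0.999, -0.043, 0.0, -0.001]
wrist_force: [0.2, 8.0, 5.5]
finger_gap: 0.0136
time: 44.52
tool_pos: [0.5022, -0.1876, 0.1153]
tcp_rot: [0.999, -0.043, -0.0, -0.002]
wrist_force: [-0.4, 11.7, 7.7]
finger_gap: 0.0141
[  0.6   0.2 109.3] [-0.42249952 11.65735165  7.65418208] [ 1.96433896  0.11551492 -0.05050799]
```

```bash
python3 -m jog '[[[0,2,0,0,0,0,0],[0,0,0,0,0,0,0]]]'
python3 -m jog '[[[0,-4,-1,0,0,0,0],[0,0,0,0,0,0,40],[0,0,0,0,0,0,40],[0,0,0,0,0,0,40],[0,0,0,0,0,0,40],[0,0,0,0,0,0,40],[0,0,-40,0,0,0,40],[0,0,-50,0,0,0,40],[0,0,-50,0,0,0,40],[0,0,-50,0,0,0,0],[0,0,-25,0,0,0,0],[0,0,0,0,0,0,0]]]'
python3 - <<'E'
from h import *
s,p,r=st();print(s['joints'].round(2),inbay(p)); t=cam('top')
for z in(.215,.225): print(inbay(plane(t,433.9,217.9,z)),inbay(plane(t,570.7,232.1,z)),'knob',inbay(plane(t,492.9,217.5,z-.04)))
move([*bay(-.06,.145),.330],yawrot(BA))
E
```

```text
time: 44.78
tool_pos: [0.5022, -0.1878, 0.1153]
tcp_rot: [0.999, -0.042, -0.0, -0.003]
wrist_force: [-0.3, 16.2, 9.9]
finger_gap: 0.0138
time: 46.28
tool_pos: [0.5025, -0.1895, 0.3332]
tcp_rot: [0.999, -0.044, 0.002, 0.0]
wrist_force: [0.2, -0.6, 0.4]
finger_gap: 0.0148
[-0.22  0.26  0.63  1.82 -0.17  1.11 -1.19] [  2.5   0.8 327.2]
[-96.1 109.6 209. ] [107.  107.9 209. ] knob [  4.4 126.8 169. ]
[-98.3 107.7 219. ] [102.3 106.  219. ] knob [  1.1 124.8 179. ]
shift(mm) in tool [145.  -62.4   1.7] rotvec [-0.    -0.002 -0.002]
```

```bash
python3 -m jog '[[[36,-15.6,0,0,0,0,0],[36,-15.6,0,0,0,0,0],[36,-15.6,0,0,0,0,0],[37,-15.6,0,0,0,0,0],[0,0,30,0,0,0,0],[0,0,30,0,0,0,0],[0,0,0,0,0,0,0],[0,0,0,0,0,0,0]]]'
python3 - <<'E'
from h import *
s,p,r=st();print(s['joints'].round(2),inbay(p),s['wrist_force']); move([*bay(-.06,.0755),.279],yawrot(BA))
E
```

```text
time: 47.32
tool_pos: [0.6514, -0.1399, 0.2709]
tcp_rot: [0.999, -0.044, -0.0, 0.0]
wrist_force: [-0.4, 0.1, 0.4]
finger_gap: 0.0003
[-0.21  0.57  0.55  1.55 -0.32  1.11 -1.24] [-59.7 144.8 264.9] [-0.35304352  0.10237097  0.40701113]
shift(mm) in tool [-69.3  -0.1  -8. ] rotvec [ 0.     0.001 -0.003]
```

```bash
python3 -m jog '[[[-15,0,-1,0,0,0,0],[-13,0,-1,0,0,0,0],[-13,0,-2,0,0,0,0],[-14,0,-2,0,0,0,0],[-14,0,-2,0,0,0,0],[0,0,0,0,0,0,0]]]'
python3 -m jog '[[[-13,0,1.2,0,0,0,0],[-13,0,1.2,0,0,0,0],[-12.6,0,1.2,0,0,0,0],[-12,0,5,0,0,0,0],[-12,0,6,0,0,0,0],[-10.6,0,7,0,0,0,0],[0,0,0,0,0,0,0]]]'
python3 - <<'E'
from h import *
s,p,r=st();print(inbay(p),s['wrist_force']); move([*bay(-.06,-.024),.2288],yawrot(BA))
E
```

```text
time: 48.08
tool_pos: [0.5813, -0.1336, 0.2794]
tcp_rot: [0.999, -0.044, -0.0, -0.0]
wrist_force: [0.2, 0.1, 1.2]
finger_gap: 0.0005
time: 48.95
tool_pos: [0.5078, -0.127, 0.2564]
tcp_rot: [0.999, -0.044, -0.002, -0.0]
wrist_force: [-0.2, 0.4, 0.3]
finger_gap: 0.0004
[-60.3   0.7 250.4] [-0.18199106  0.424735    0.34936745]
shift(mm) in tool [-24.6   0.4  27.7] rotvec [-0.     0.003 -0.003]
```

Run:
```python
from h import *
c=cam('scene'); save(c,'s2.png',(60,40,360,300),2.5)
```

```text
(no output)
```

View pics/s2.png

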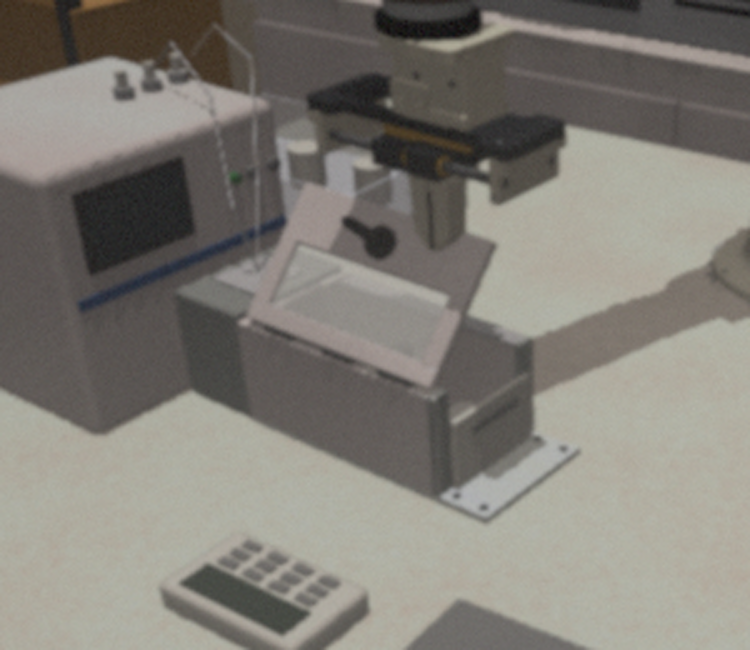

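```bash
python3 -m jog '[[[-8.5,0,9,0,0,0,0],[-8.5,0,9.2,0,0,0,0],[-8,0,9.5,0,0,0,0],[-6.2,0,13.2,0,0,0,0],[-6.2,0,13.2,0,0,0,0],[-2.5,0,12,0,0,0,0],[-2.5,0,9,0,0,0,0],[0,0,0,0,0,0,0],[0,0,0,0,0,0,0]]]'
python3 - <<'E'
from h import *
s,p,r=st();print(inbay(p),s['wrist_force']); move([*bay(-.06,-.0415),.1735],yawrot(BA))
E
```

```text
time: 50.12
tool_pos: [0.4676, -0.1235, 0.1823]
tcp_rot: [0.999, -0.044, -0.0, 0.0]
wrist_force: [-0.0, 0.5, -0.3]
finger_gap: 0.0005
[-60.4 -39.7 176.3] [-0.02713465  0.54973224 -0.2768562 ]
shift(mm) in tool [-1.8  0.4  8.8] rotvec [ 0.     0.    -0.002]
```

```bash
python3 -m jog '[[[-1,0,5,0,0,0,0],[0,0,3,0,0,0,0],[0,0,2,0,0,0,0],[0,0,0,0,0,0,0]]]'
python3 -m jog '[[[0,0,1.5,0,0,0,0],[0,0,0,0,0,0,0]]]'
python3 -m jog '[[[0,0,1.5,0,0,0,0],[0,0,0,0,0,0,0]]]'
```

```text
time: 50.62
tool_pos: [0.467, -0.1235, 0.1736]
tcp_rot: [0.999, -0.044, 0.0, -0.001]
wrist_force: [-4.2, 1.6, 15.5]
finger_gap: 0.0004
time: 50.88
tool_pos: [0.467, -0.1235, 0.1734]
tcp_rot: [0.999, -0.044, 0.0, -0.001]
wrist_force: [-8.9, 3.0, 31.6]
finger_gap: 0.0004
time: 51.12
tool_pos: [0.4671, -0.1236, 0.1732]
tcp_rot: [0.999, -0.044, 0.001, -0.002]
wrist_force: [-14.2, 3.4, 46.9]
finger_gap: 0.0004
```

```bash
python3 -m jog '[[[0,0,-30,0,0,0,0],[0,0,-40,0,0,0,0],[0,0,-40,0,0,0,0],[3,40,0,0,0,-0.1745,0],[3,40,0,0,0,-0.1745,0],[0,0,0,0,0,-0.1745,0],[0,0,0,0,0,-0.1745,0],[0,0,0,0,0,-0.1745,0],[0,0,0,0,0,-0.1745,0],[0,0,0,0,0,-0.1745,0],[0,0,0,0,0,-0.1745,0],[0,0,0,0,0,-0.1745,0]]]'
python3 - <<'E'
from h import *
s,p,r=st();print(s['joints'].round(2),inbay(p)); move([*bay(.05,-.034),.28],yawrot(BA+np.pi/2))
E
```

```text
time: 52.62
tool_pos: [0.4721, -0.2029, 0.279]
tcp_rot: [0.736, 0.677, -0.0, -0.0]
wrist_force: [-0.1, 0.4, -0.2]
finger_gap: 0.0003
[ 0.01  0.25  0.4   1.93 -0.12  0.99  0.38] [ 18.3 -28.4 273. ]
shift(mm) in tool [-31.6  -5.7  -1. ] rotvec [-0.001 -0.     0.003]
```

```bash
python3 -m jog '[[[-31.6,-5.7,-1,0,0,0.003,50],[0,0,0,0,0,0,50],[0,0,0,0,0,0,50],[0,0,0,0,0,0,50],[0,0,0,0,0,0,50]]]'
python3 - <<'E'
from h import *
s,p,r=st();print(inbay(p)); c=cam('wrist'); save(c,'w10.png')
u,v=proj(c,[*bay(0,-.034),.142]); print('expect',u,v, [np.round(proj(c,[*bay(x,-.034),.142]),0) for x in(-.021,.021)])
g=c['f'].max(2)
for th in(40,60):
    m=(g[:262]<th).astype(np.uint8); n,l,st_,ce=cv2.connectedComponentsWithStats(m)
    for i in range(1,n):
        if st_[i,4]>100: 
            pts=np.argwhere(l==i)[:,::-1].astype(np.float32); print(th,st_[i],ce[i].round(1),cv2.minAreaRect(pts))
E
```

```text
time: 53.25
tool_pos: [0.4643, -0.2332, 0.2802]
tcp_rot: [0.738, 0.675, 0.0, -0.0]
wrist_force: [0.9, -0.9, -1.1]
finger_gap: 0.0456
[ 49.3 -33.7 274.2]
expect 323.0024375845925 168.52541658431142 [array([323., 131.]), array([323., 205.])]
```

Run:
```python
import cv2
f=cv2.imread('pics/w10.png'); cv2.imwrite('pics/w10c.png',cv2.resize(f[60:300,200:440],None,fx=2.5,fy=2.5,interpolation=cv2.INTER_CUBIC))
```

```text
(no output)
```

View pics/w10c.png

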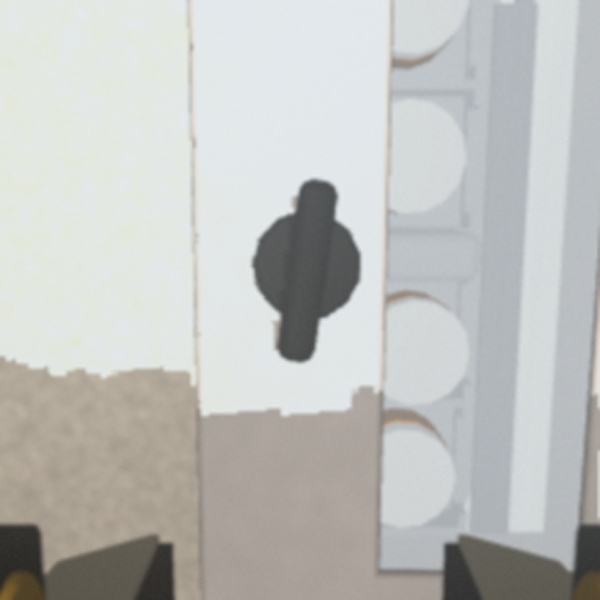

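```bash
python3 -m jog '[[[49.3,0,0,0,0,0.123,40],[0,0,35,0,0,0,40],[0,0,35,0,0,0,40],[0,0,0,0,0,0,40],[0,0,0,0,0,0,40]]]'
python3 - <<'E'
from h import *
s,p,r=st();print(s['joints'].round(2),inbay(p)); move([*bay(0,-.034),.183],yawrot(BA+np.pi/2-.123))
E
```

```text
time: 53.92
tool_pos: [0.4691, -0.1852, 0.2113]
tcp_rot: [0.779, 0.627, 0.0, 0.0]
wrist_force: [-0.6, -0.2, 0.7]
finger_gap: 0.0401
[-0.01  0.33  0.4   2.01 -0.17  0.83  0.27] [  1.  -32.9 205.3]
shift(mm) in tool [ 0.9 -1.2 28.3] rotvec [ 0.001  0.    -0.006]
```

```bash
python3 -m jog '[[[0.9,-1.2,15,0,0,0,40],[0,0,13,0,0,0,40],[0,0,0,0,0,0,20],[0,0,0,0,0,0,0],[0,0,0,0,0,0,0],[0,0,0,0,0,0,0],[0,0,0,0,0,0,0],[0,0,0,0,0,0,0]]]'
python3 - <<'E'
from h import *
s,p,r=st();print(inbay(p),s['wrist_force'],s['moment'],r.as_matrix()[:2,1])
E
```

```text
time: 54.92
tool_pos: [0.4683, -0.184, 0.1828]
tcp_rot: [0.779, 0.627, 0.0, 0.001]
wrist_force: [2.6, -0.3, -0.4]
finger_gap: 0.0088
[-1.000e-01 -3.380e+01  1.768e+02] [ 2.63253111 -0.28801458 -0.40102088] [-0.22887432 -0.52899479 -0.02128706] [ 0.97713602 -0.2126079 ]
```

```bash
python3 -m jog '[[[0,0,0,0,0,0.1,0],[0,0,0,0,0,0.16,0],[0,0,0,0,0,0.16,0],[0,0,0,0,0,0.16,0],[0,0,0,0,0,0.16,0],[0,0,0,0,0,0.16,0],[0,0,0,0,0,0.16,0],[0,0,0,0,0,0.16,0],[0,0,0,0,0,0.16,0],[0,0,0,0,0,0,0],[0,0,0,0,0,0,0]]]'
python3 - <<'E'
from h import *
s,p,r=st();print(inbay(p),s['finger_gap'],s['wrist_force'],s['moment'],np.degrees(np.arctan2(*r.as_matrix()[:2,1][::-1])))
E
python3 -m jog '[[[0,0,0,0,0,0.08,0],[0,0,0,0,0,0.03,0],[0,0,0,0,0,0,0]]]'
python3 - <<'E'
from h import *
s,p,r=st();print(s['joints'].round(2),inbay(p),s['finger_gap'],s['wrist_force'],s['moment'],np.degrees(np.arctan2(*r.as_matrix()[:2,1][::-1])))
E
```

```text
time: 56.3
tool_pos: [0.4686, -0.1843, 0.1827]
tcp_rot: [1.0, -0.01, 0.001, 0.001]
wrist_force: [5.1, -2.9, -2.6]
finger_gap: 0.0088
[  0.2 -33.5 176.7] 0.008803163375284709 [ 5.10099849 -2.89863369 -2.56221061] [-0.60264217 -0.84325494 -0.10787135] -91.12818794859476
time: 56.68
tool_pos: [0.4686, -0.1844, 0.1827]
tcp_rot: [0.998, -0.065, 0.001, 0.001]
wrist_force: [4.2, -2.6, -2.2]
finger_gap: 0.0091
[-0.27  0.44  0.73  2.04 -0.41  0.8  -1.  ] [  0.2 -33.6 176.7] 0.009077141932657892 [ 4.19825502 -2.60309697 -2.15425692] [-0.64373282 -0.86833266  0.09088637] -97.4208933782214
```

```bash
python3 -m jog '[[[0,0,0,0,0,0.06,0],[0,0,0,0,0,0,0],[0,0,0,0,0,0,0]]]'
python3 - <<'E'
from h import *
s,p,r=st();print(inbay(p),s['finger_gap'],s['wrist_force'],s['moment'],np.degrees(np.arctan2(*r.as_matrix()[:2,1][::-1])))
E
```

```text
time: 57.05
tool_pos: [0.4686, -0.1843, 0.1828]
tcp_rot: [0.996, -0.094, 0.001, 0.001]
wrist_force: [4.2, -3.6, -2.3]
finger_gap: 0.0095
[  0.2 -33.5 176.8] 0.009540920129282777 [ 4.24567365 -3.58374301 -2.28067871] [-0.74580507 -0.79424174  0.61403853] -100.74053489312564
```

```bash
python3 -m jog '[[[0,0,0,0,0,-0.06,0],[0,0,0,0,0,0,40],[0,0,0,0,0,0,40],[0,0,0,0,0,0,40],[0,0,0,0,0,0,40],[0,0,-30,0,0,0,40],[0,0,-50,0,0,0,40],[0,-45,-30,0,0,0,40],[-50,-45,0,0,0,0,40],[-50,-45,0,0,0,0,40],[-20,0,0,0,0,0,40],[0,0,0,0,0,0,40]]]'
python3 - <<'E'
from h import *
s,p,r=st();print(s['joints'].round(2),inbay(p)); 
for n in('wrist','top'):
    c=cam(n); save(c,n+'_end.png'); k=1 if n=='wrist' else 1
    u,v=proj(c,[*bay(0,-.034),.142]); print(n,'knob expect',u,v)
    g=c['f'].max(2).astype(int)
    u0,v0=int(u)-45,int(v)-45
    if 0<=u0<550 and 0<=v0<390:
        w=g[v0:v0+90,u0:u0+90]; print(np.percentile(w,[1,10,50,90]))
        m=(w<np.percentile(w,50)*.45).astype(np.uint8); nn,l,S,ce=cv2.connectedComponentsWithStats(m)
        for i in range(1,nn):
            if S[i,4]>30:
                pts=np.argwhere(l==i)[:,::-1]; print(S[i],ce[i]+[u0,v0],inbay(plane(c,*(ce[i]+[u0,v0]),.142)))
E
```

```text
time: 58.55
tool_pos: [0.3716, -0.0404, 0.2923]
tcp_rot: [0.998, -0.065, -0.0, -0.001]
wrist_force: [0.0, -0.3, -0.7]
finger_gap: 0.0403
[-0.78 -0.09  0.79  2.22  0.07  0.99 -1.73] [-135.  -142.4  286.3]
wrist knob expect 555.1003742129117 48.41760272443227
[ 65.  67. 201. 226.]
[   0    7   56   83 3104] [539.14722938  53.25773196] [ -8.7 -36.1 136. ]
top knob expect 478.08799790603933 321.0256941023905
[ 7. 60. 81. 88.]
[ 31  33  17  26 308] [473.38311688 321.06168831] [ -7.4 -34.8 136. ]
```

Run:
```python
from h import *
c=cam('wrist'); g=c['f'].max(2); m=(g[:110,480:640]<120).astype(np.uint8)
n,l,S,ce=cv2.connectedComponentsWithStats(m); i=1+S[1:,4].argmax(); pts=np.argwhere(l==i)[:,::-1]+[480,0]
P=np.array([inbay(plane(c,u,v,.142))[:2] for u,v in pts]); 
a,b=P[P[:,1]>np.percentile(P[:,1],96)].mean(0),P[P[:,1]<np.percentile(P[:,1],4)].mean(0); d=a-b; print(S[i],a,b,'wing dir vs bay y (deg)',np.degrees(np.arctan2(d[0],d[1])))
t=cam('top'); f=cv2.cvtColor(t['f'],cv2.COLOR_RGB2HSV)
for nm,(lo,hi) in dict(blue=(105,125),green=(50,75)).items():
    k=((f[:,:,0]>=lo)&(f[:,:,0]<=hi)&(f[:,:,1]>120)&(f[:,:,2]>40)).astype(np.uint8); n,l,S,ce=cv2.connectedComponentsWithStats(k); print(nm,[ce[j].round(0) for j in range(1,n) if S[j,4]>80])
print(order.hand_in())
```

```text
[  23   14   59   83 3202] [ -1.32109375 -16.2859375 ] [ -7.96929134 -55.05748031] wing dir vs bay y (deg) 9.729943514454684
blue [array([209., 135.]), array([126., 166.])]
green [array([242., 148.]), array([226., 186.])]
the job is handed in; nothing more can be done
None
```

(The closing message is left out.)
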